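# Check-weigh the insert sleeves and tip them out into the returns tub

### The arm

A 6-joint arm with a two-finger parallel gripper is mounted at the origin on a cart in front of the work surface, level with it; the furniture and walls round the work are solid. World frame = base frame: x ahead of the robot, y to its left, z up, the work surface at z = 0. Lengths are in mm, angles in rad, forces in N, time in s.
With the tool pointing down it reaches from about 325 to 900 mm from the base axis. Payload 3.5 kg.
Tool frame: the origin (TCP) lies at the very end of the fingers, on their centre line; the grasp point (between the pads) lies 19 mm behind it; z points along the fingers, y is the line along which they close (so a half turn about z gives the same grasp; the last joint's range is limited). The gripper opens to 85 mm and grips with 20 to 120 N. Pads are 22 mm wide; open, the fingers measure 114 mm over their backs; the gripper's body (76 mm by 85 mm) begins 54 mm behind the grasp point. The pads swing forward as they close: fully open they stand 13 mm farther back than shut.
Start: joints at [-1.307, 0.276, -0.026, 1.268, 0, 1.467], TCP at [224.132, -583.427, 231.313] pointing down, gripper open.
Joint ranges: [-3.12, 3.12], [-0.85, 1.88], [-1.08, 1.24], [-1.95, 2.15], [-1.57, 1.53], [-3.14, 3.14]. Speed limits (rad/s): [2.57, 2.57, 3.14, 3.14, 3.14, 3.14].

### API

Orientations are given as a rotation vector (axis times angle).
In Python, from bench import env, vision gives the robot as it stands. The module is installed in compiled form; this text tells all that it offers.
- The arm moves only by the tool play_rows, never from a script. Its argument "increments" is one flat list of numbers, 5 for each row, row after row: the closure in counts, from 0 (fully open) to 255 (shut), then the shift along the tool's x, y, z in m, then the turn about the tool's z in rad. A call has 1 to 5 rows; each row is the pose to reach, as a shift and turn from the pose commanded when the call began, along the tool's axes at that moment; what a row does not reach only later rows make up. A row lasts 1/8 s, in which the tool goes at most 62.5 mm and 10.7 degrees, less where a joint would pass 70% of its speed; a pose out of reach is approached as far as the arm can. A call with a gripper value outside its range is refused whole. The fingers move at their own pace and stop on an object; "grip_force" is the grip in N (left out, the last holds). Time passes only in rows, so rows that repeat a pose let the fingers close. It gives the time, the measured TCP pose, the force, the opening and the grip force at its end, in the units of the state.
- env.get_state(): the state, without advancing time (a new reading comes with each control period).
- vision.read_camera(name): name is "scene" or "top" or "wrist"; returns the picture (420x560x3 uint8, red, green, blue); there is no depth.
- vision.calibration(name): a dict with "fx", "fy", "cx", "cy" (pixels), "R" (3x3) and "t" (3): a world point X has camera coordinates R X + t; the wrist camera has in their place "hand_eye" (4x4, takes a point from camera to tool coordinates, whose origin is the TCP and whose axes are the flange's). Camera axes: x right, y down, z forward; pixel columns grow to the right and rows downward; lengths in mm; the calibration is good to about 2 mm. A picture is of the moment at which its call begins: read the wrist's pose just before it. calibration takes no time and is no camera call.
- env.hand_in(): hands the job in; it is judged then, once.
Trained networks look in the newest picture that a camera, given by its name, has taken for a name from the list of things; names that differ only in an ending like _2 or _b are one class to them, and where a whole thing is asked for, a point or a joint stands for the part that bears it (a point fixed in the world has none). Each returns a list of dicts, best first, with "conf" (0 to 1); they miss things now and then, are a little off and sometimes report something else, mostly with a low value. They report only what shows in the picture. A call takes as long as a camera call.
- vision.silhouettes(query, camera): "region" (420x560 bool, what is visible of it) and "bbox" ([left, top, right, bottom] in pixels, round what is visible of it).
- vision.spot_point(query, camera): "location" ([column, row] in pixels: a listed point, or the origin of a listed thing).
The state is a dict: "time_s": time; "joint_positions": joint angles; "qvel": joint speeds; "tau": joint torques, N m; "eef_pos": TCP position; "tcp_rot": TCP orientation; "force": force on the tool from outside, world axes, zero at the start; "ft_torque": the same for the moment, N m; "finger_gap": finger opening in mm; "finger_force": force on a finger pad.
Only numpy, scipy, OpenCV 4.12 (cv2) and the standard library are available. Lean on these libraries where they do the work, as an engineer would, in place of code of your own. Each camera call takes 0.05 s, during which the arm holds its last target. There are 200 camera calls.

### The job

Send the dry-well insert sleeves lying on the desk back to stores as one lot: lay all of them in the weigher's pan with its tailgate up and the pan down, and stand the blue returns tub in the middle of its yellow taped ring, turned so that its code panel squarely faces the code reader. Only then, with the whole lot at rest in the pan, swing the red crank to lower the tailgate fully, and lift the pan's rear handle so that the lot slides out over the gate into the tub. Afterwards let the pan down flat, close the gate again, and leave the tub in its ring with the code still facing the reader; do not disturb the other things on the desk.

Things in the scene. Friction and masses are not known exactly. Their poses are not given: they have to be found in the camera images.
- scale: Check-weigher: fixed white housing 210 x 150 mm, 70 mm high, carrying a tip-out stainless pan. Origin on the desk under it; x runs across the pan (display on the -x side, towards the robot; crank on the +x side), y along it: +y is the end with the lifting handle, -y the end with the tailgate and the tub. Its yaw varies.
- pan (a joint): Tilt of the pan, rad: 0 lies flat on rubber stops, grows as the handle end is lifted, to 0.85 at most. It turns about pan_hinge (axis = x of the scale) and sinks back slowly if let go; lifting takes up to about 10 N. The floor is polished: sleeves begin to slide at about 0.3 rad and 0.7 rad empties the pan when the gate is down.
- pan_hinge (a point): Middle of the pan's tipping axis, near the gate end, 12 mm below the pan floor, 125 mm above the desk.
- pan_center (a point): Centre of the pan floor (137 mm above the desk), axes turn with the pan: x across, y along (+y to the handle), z up. Inside 200 mm across, 148 mm along, walls 44 mm high. Ridges 6 mm wide, 3 mm high along y at x = -84, -28, +28, +84 mm make three lanes centred at x = -56, 0, +56 mm; one sleeve laid along y fits each. At the gate end the shut gate's wings form the last 24 mm of the sides.
- pan_handle (a point): Middle of the round black handle bar, 13 mm thick, 90 mm free length along the scale's x, 42 mm off the pan's +y end wall, 155 mm above the desk when flat. Take it from above, jaws closing along the scale's y; the bar turns between the jaws as the pan tips about pan_hinge (radius 180 mm).
- gate (a joint): Tailgate, rad: 0 upright and shut, 1.57 fully lowered in line with the pan floor, as a chute 56 mm long that reaches over the tub. Stiff hinge (about 1 N at the crank), stays where it is left. Starts at 0 to 0.12.
- gate_hinge (a point): Middle of the gate's hinge line (axis = x of the scale) at the -y end of the pan floor; the crank turns about this line.
- gate_grip (a point): Middle of the red crank grip, a round bar 15 mm thick, 38 mm long along the scale's x, outside the pan's +x wall, 65 mm from the hinge line. It leans 45 degrees back (+y, up) when the gate is shut and 45 degrees forward (-y, up) when it is fully down. Take it from above, jaws closing along the scale's y; the bar turns between the jaws.
- tub_spot (a point): Centre of the yellow taped ring (244 mm across) on the desk at the gate end of the weigher, where the tub belongs.
- tub: Blue round open tub, loose, 0.5 kg: 220 mm across the rim, 70 mm high, inside 202 mm, floor 6 mm thick. Rim 9 mm thick (radius 101 to 110 mm). Origin at the centre of its underside, z up, +x through the white code panel on its side (46 x 40 mm; a white strip goes on over the rim). Pinch it across the rim from above and slide or turn it on the desk. Take the rim towards the robot or the reader: pan and readout box stand close.
- reader_window (a point): Middle of the front window of the fixed code reader, a black block 46 mm wide, 60 mm high in all with a yellow top, on a steel foot, about 0.18 m from the middle of the ring, 37 mm above the desk. The tub faces it when the tub's +x direction points at this window.
- sleeve_a_mid (a point): Middle of the long silver insert sleeve (a cylinder 33 mm in diameter, 120 mm long, about 0.18 kg), lying on the desk; z along its length. May be absent (None).
- sleeve_b_mid (a point): Middle of the brass-coloured insert sleeve (33 mm in diameter, 120 mm long, about 0.18 kg), lying on the desk; z along its length. May be absent (None).
- sleeve_c_mid (a point): Middle of the short silver insert sleeve (28 mm in diameter, 85 mm long, about 0.12 kg), lying on the desk; z along its length. May be absent (None).
- hygrometer: White thermo-hygrometer, 38 x 72 mm, 100 mm high, standing beyond the sleeves; a bystander to leave alone.
- paste_tin: White screw tin with a green lid label, 63 mm across, 28 mm high, near the front edge of the desk; a bystander to leave alone.
- stamp: Wooden hand stamp, foot 25 x 54 mm, 70 mm high, standing beyond the sleeves; a bystander to leave alone.

How it is judged:
By the outcome, as a careful person would: the job done as asked, in the order asked, and still so for the second after the job is handed in, with the robot touching nothing.
Of sleeve_a, sleeve_b, sleeve_c only 2 to 3 are there at a start; the rules pass over those that are not, and their reading is None.
At some moment in a run one of tub, sleeve_a, sleeve_b may be knocked a few centimetres aside while the robot is not near it.
Once in a run the grip may slacken for a moment while it holds something.
It also fails if it takes over 208 s, if anything falls off the work surface, if the arm or the gripper's body presses on something with over 40 N, if the wrist force passes 120 N, or if a joint passes its speed limit or range.

## Working session

There is one attempt and no reset: what is moved stays moved. The work goes in short steps, Python scripts to look and compute and a tool call to move; the robot and the scene stay as the last step left them, time stands still between calls to the robot, and variables do not carry over. Pictures are saved under pics/ and viewed, at most 14 in all, crops included, and the job is handed in when it is done.

Besides the shell and the picture viewer there is one more tool, called after "Emit:" as name(argument=value, ...) on one line, values as JSON. play_rows: Moves the arm, as the interface text tells. Its arguments: {"type":"object","properties":{"increments":{"type":"array"},"grip_force":{"type":"number"}},"required":["increments"]}

```bash
mkdir -p pics; ls
python3 - <<'E'
from bench import env, vision
import cv2,numpy as np
s=env.get_state();print(s)
for c in ["scene","top"]:
    im=vision.read_camera(c);cv2.imwrite(f"pics/{c}0.png",im[:,:,::-1])
    k=vision.calibration(c);print(c,{a:np.round(b,3).tolist() for a,b in k.items()})
print(vision.calibration("wrist"))
E
```

```text
pics
{'time_s': 0.0, 'joint_positions': array([-1.30741541e+00,  2.77191971e-01, -2.79176604e-02,  1.26797380e+00,
       -1.28636372e-05,  1.46740244e+00]), 'qvel': array([-0.00022943, -0.00063305,  0.00073715, -0.00123208,  0.00011726,
        0.00172519]), 'tau': array([-2.75272532e-04, -4.45510733e+01,  2.95200884e+01,  1.64728321e-02,
       -3.20787569e-05, -4.44799184e-06]), 'eef_pos': array([ 223.91417131, -582.67109924,  230.10574373]), 'tcp_rot': array([-3.08667262e+00, -5.72489113e-01,  3.06994647e-04]), 'force': array([-0.652675  , -0.47436384,  0.78955368]), 'ft_torque': array([-0.00469609,  0.00206185,  0.04079427]), 'finger_force': 0.0, 'finger_gap': 85.82864985348998}
scene {'fx': 424.856, 'fy': 424.856, 'cx': 286.902, 'cy': 210.425, 'R': [[0.903, -0.43, 0.014], [-0.232, -0.515, -0.825], [0.362, 0.742, -0.565]], 't': [-480.123, 197.934, 1203.424]}
top {'fx': 449.802, 'fy': 449.802, 'cx': 275.949, 'cy': 213.878, 'R': [[0.086, -0.996, 0.005], [-0.973, -0.086, -0.213], [0.213, 0.014, -0.977]], 't': [-81.737, 504.28, 1571.016]}
{'fx': 300.29718803534246, 'fy': 300.29718803534246, 'cx': 278.34675838653766, 'cy': 205.28938952630776, 'hand_eye': array([[ 5.22968538e-05, -9.58185885e-01, -2.86146480e-01,
         7.32792667e+01],
       [ 9.99999941e-01,  1.46854195e-04, -3.08991277e-04,
        -2.03795832e-01],
       [ 3.38092892e-04, -2.86146447e-01,  9.58185836e-01,
        -1.42101976e+02],
       [ 0.00000000e+00,  0.00000000e+00,  0.00000000e+00,
         1.00000000e+00]])}
```

View pics/scene0.png

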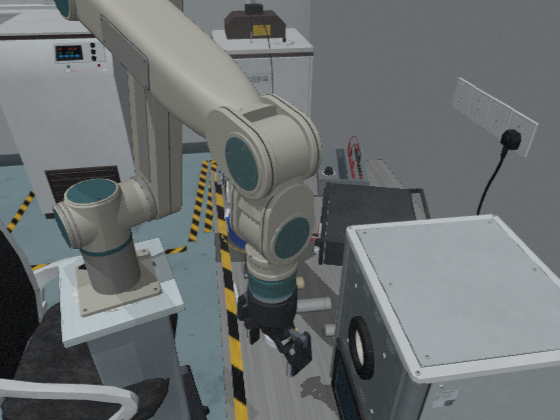

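View pics/top0.png

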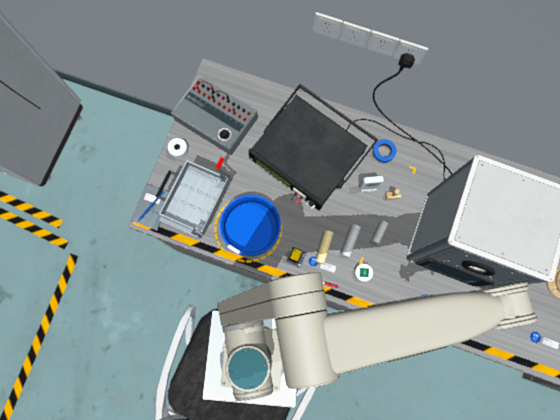

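The top view shows the scale at (195,195), tub (250,228), reader (297,255), and sleeves at (326,246), (351,239) and (380,232), so all three are present. The tin is at (364,270), hygrometer (371,182) and stamp (393,193).

```bash
cat > h.py <<'E'
from bench import env, vision
import cv2,numpy as np
from scipy.spatial.transform import Rotation as Ro
def cam(name):
    k=vision.calibration(name)
    if name!="wrist":
        R=np.array(k["R"]);t=np.array(k["t"]);return k,R.T,-R.T@t
    s=env.get_state();T=np.eye(4);T[:3,:3]=Ro.from_rotvec(s["tcp_rot"]).as_matrix();T[:3,3]=s["eef_pos"]
    M=T@np.array(k["hand_eye"]);return k,M[:3,:3],M[:3,3]
def ray(c,px,z):
    k,R,o=c
    d=R@np.array([(px[0]-k["cx"])/k["fx"],(px[1]-k["cy"])/k["fy"],1]);return o+d*(z-o[2])/d[2]
def proj(c,X):
    k,R,o=c;p=R.T@(np.array(X)-o);return np.array([k["fx"]*p[0]/p[2]+k["cx"],k["fy"]*p[1]/p[2]+k["cy"]])
def snap(name,fn=None):
    c=cam(name);im=vision.read_camera(name)
    if fn: cv2.imwrite("pics/"+fn,im[:,:,::-1])
    return c,im
def pts(c,name,q):
    for n,z in q:
        for d in vision.spot_point(n,name)[:2]:
            print(n,round(d["conf"],2),np.round(d["location"],1),np.round(ray(c,d["location"],z),1))
def axis(c,name,n,z):
    for d in vision.silhouettes(n,name)[:3]:
        m=d["region"];v,u=np.nonzero(m)
        P=np.array([ray(c,(a,b),z)[:2] for a,b in zip(u,v)])
        (cx,cy),(w,h),a=cv2.minAreaRect(P.astype(np.float32))
        e=np.linalg.eigh(np.cov(P.T))[1][:,1]
        print(n,round(d["conf"],2),"n",len(u),"cen",np.round(P.mean(0),1),"rectc",np.round([cx,cy],1),np.round([w,h],1),"yaw",round(np.arctan2(e[1],e[0]),3),d["bbox"])
def rel(target,yaw=None):
    "tool-frame shift (m) and turn to reach world TCP target with tool y axis along yaw"
    s=env.get_state();R=Ro.from_rotvec(s["tcp_rot"]).as_matrix()
    print("t",round(s["time_s"],2),"pos",np.round(s["eef_pos"],1),"ty yaw",round(np.arctan2(R[1,1],R[0,1]),3),"tilt",np.round(R[:2,2],3),"q6",round(s["joint_positions"][5],3),"gap",round(s["finger_gap"],1))
    dr=None
    if yaw is not None:
        dr=-(yaw-np.arctan2(R[1,1],R[0,1]));dr=(dr+np.pi/2)%np.pi-np.pi/2  # tool z is down
    print("shift",np.round(R.T@(np.array(target)-s["eef_pos"])/1000,4),"turn",dr)
E
python3 - <<'E'
from h import *
c,im=snap("top")
pts(c,"top",[("pan_center",137),("pan_hinge",125),("pan_handle",155),("gate_hinge",137),("gate_grip",183),("scale",0),("tub",0),("tub_spot",0),("reader_window",37),("sleeve_a_mid",16),("sleeve_b_mid",16),("sleeve_c_mid",14),("hygrometer",0),("paste_tin",0),("stamp",0)])
for n,z in [("sleeve_a",16),("sleeve_b",16),("sleeve_c",14)]: axis(c,"top",n,z)
cv2.imwrite("pics/crop1.png",cv2.resize(im[140:300,140:420,::-1],None,fx=2.8,fy=2.8,interpolation=cv2.INTER_CUBIC))
E
```

```text
pan_center 0.63 [194.  198.4] [521.2 247.6 137. ]
pan_hinge 0.71 [210.2 209.9] [488.3 189.2 125. ]
pan_handle 0.86 [163.9 183.9] [558.8 353.2 155. ]
gate_hinge 0.96 [215.4 207.6] [495.3 170.4 137. ]
gate_hinge 0.68 [383.3 231.7] [ 461.7 -407.8  137. ]
gate_grip 0.95 [219.2 163.3] [640.1 168.3 183. ]
scale 0.58 [365.9 183.3] [ 669.8 -366.9    0. ]
scale 0.56 [199.  207.1] [522.1 252.7   0. ]
tub 0.3 [214.5 208.3] [522.6 194.4   0. ]
tub_spot 0.69 [367.3 186. ] [ 659.6 -372.7    0. ]
tub_spot 0.65 [384.2 235.1] [ 476.3 -443.3    0. ]
reader_window 0.5 [291.7 251.4] [ 380.9 -105.6   37. ]
reader_window 0.48 [219.  164.6] [682.7 191.3  37. ]
sleeve_a_mid 0.57 [350.8 240.1] [ 444.  -318.3   16. ]
sleeve_b_mid 0.82 [324.3 244. ] [ 421.2 -222.6   16. ]
sleeve_b_mid 0.48 [394.9 192.5] [ 638.6 -473.8   16. ]
sleeve_c_mid 0.45 [382.6 230.6] [ 489.9 -433.6   14. ]
sleeve_c_mid 0.17 [250.7 232.2] [441.6  49.4  14. ]
hygrometer 0.76 [368.1 186. ] [ 659.9 -375.7    0. ]
paste_tin 0.48 [362.3 272.2] [ 332.5 -368.6    0. ]
paste_tin 0.18 [324.7 246.4] [ 415.  -226.2    0. ]
stamp 0.69 [392.5 191.5] [ 646.4 -468.7    0. ]
stamp 0.48 [290.7 252.7] [ 380.8 -103.3    0. ]Traceback (most recent call last):
  File "<stdin>", line 4, in <module>
  File "h.py", line 24, in axis
    for d in vision.silhouettes(n,name)[:3]:
             ~~~~~~~~~~~~~~~~~~^^^^^^^^
ValueError: it knows: gate, gate_grip, gate_hinge, hygrometer, pan, pan_center, pan_handle, pan_hinge, paste_tin, reader_window, scale, sleeve_a_mid, sleeve_b_mid, sleeve_c_mid, stamp, tub, tub_spot
```

Run:
```python
from h import *
c,im=snap("top")
for n,z in [("sleeve_a_mid",16),("sleeve_b_mid",16),("sleeve_c_mid",14),("tub",70),("scale",100),("pan_handle",155)]: axis(c,"top",n,z)
cv2.imwrite("pics/crop1.png",cv2.resize(im[140:300,140:420,::-1],None,fx=2.8,fy=2.8,interpolation=cv2.INTER_CUBIC))
# yellow-tape ring + tub ellipse by colour
hsv=cv2.cvtColor(im,cv2.COLOR_RGB2HSV)
m=cv2.inRange(hsv,(105,140,60),(125,255,255));m[:,:205]=0;m[:,295:]=0;m[:180]=0
cn=max(cv2.findContours(m,0,2)[0],key=cv2.contourArea);P=np.array([ray(c,p[0],70)[:2] for p in cn],np.float32)
print("tub rim circ",cv2.minEnclosingCircle(P),cv2.fitEllipse(P))
```

```text
sleeve_a_mid 0.51 n 234 cen [ 446.6 -316.8] rectc [ 446.3 -316. ] [ 28.4 121.4] yaw 2.847 [341.6, 223.2, 361.4, 256.8]
sleeve_a_mid 0.46 n 2856 cen [469.9  57. ] rectc [468.8  60.3] [217.4 224.9] yaw 1.198 [217.2, 199.3, 279.0, 253.9]
sleeve_b_mid 0.86 n 291 cen [ 414.4 -221.7] rectc [ 413.2 -221.6] [ 33.9 124. ] yaw 2.9 [316.7, 228.8, 332.7, 265.5]
sleeve_b_mid 0.55 n 3211 cen [561.9 279. ] rectc [593.5 282.8] [234.8 292.1] yaw 2.662 [155.5, 159.7, 232.5, 231.7]
sleeve_c_mid 0.61 n 177 cen [ 486.5 -421.7] rectc [ 486.8 -422.1] [27.8 88.4] yaw 2.76 [374.9, 219.1, 386.5, 240.2]
tub 0.58 n 2900 cen [459.8  53.4] rectc [461.2  53.3] [212.3 219. ] yaw 1.802 [217.6, 196.3, 278.4, 254.9]
scale 0.63 n 3866 cen [530.8 256.2] rectc [475.2 187.9] [455.3 309. ] yaw -3.12 [153.5, 156.4, 284.1, 260.8]
scale 0.57 n 3384 cen [542.9 259.2] rectc [572.8 265.1] [221.  284.7] yaw 2.684 [156.2, 155.4, 233.3, 233.5]
pan_handle 0.85 n 3211 cen [526.8 247.7] rectc [558.1 253.4] [209.7 271.9] yaw 2.692 [158.8, 158.7, 232.9, 230.3]
tub rim circ ((460.25140380859375, 50.93718338012695), 110.46434783935547) ((461.92041015625, 50.505027770996094), (211.3491973876953, 217.02825927734375), 133.6559295654297)
```

View pics/crop1.png

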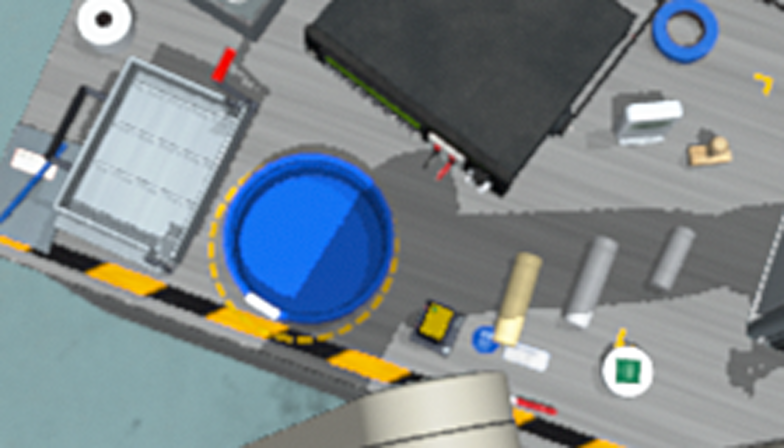

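The crop shows the tub sitting off its yellow dashed ring, towards the upper right. Its code strip is at crop (262,306), pointing down-left, and the reader is at (436,322). The crank is at (224,65) and the handle at (70,130).

Run:
```python
from h import *
from scipy.optimize import least_squares
c,im=snap("top")
hsv=cv2.cvtColor(im,cv2.COLOR_RGB2HSV)
m=cv2.inRange(hsv,(20,110,120),(35,255,255))
v,u=np.nonzero(m);P=np.array([ray(c,(a,b),0)[:2] for a,b in zip(u,v)])
c0=np.array([440,65.])
for i in range(6):
    r=np.linalg.norm(P-c0,axis=1);S=P[(abs(r-119)<(25 if i<2 else 8))]
    f=least_squares(lambda x:np.linalg.norm(S-x,axis=1)-119,c0,loss="soft_l1");c0=f.x
print("ring",c0,len(S),"free r",least_squares(lambda x:np.linalg.norm(S-x[:2],axis=1)-x[2],[*c0,119],loss="soft_l1").x)
print("angs",np.histogram(np.arctan2(*(S-c0).T[::-1]),8))
for p,z in [((233.6,249.3),70),((295.7,255),60)]:
    X=ray(c,p,z);print(X)
rel([450,-320,250],1.28)
```

```text
ring [455.25871247  63.94207886] 272 free r [459.0516421   62.42449615 122.56717439]
angs (array([47, 43,  4,  0,  3, 38, 44, 93]), array([-3.08439014, -2.31024699, -1.53610384, -0.7619607 ,  0.01218245,
        0.7863256 ,  1.56046875,  2.3346119 ,  3.10875504]))
[366.04914259  99.57725759  70.        ]
[ 366.29524027 -119.98516488   60.        ]
t 1.3 pos [ 224.1 -583.4  231.3] ty yaw -1.204 tilt [-0.  0.] q6 1.467 gap 85.5
shift [ 0.3053 -0.1649 -0.0187] turn 0.6575766118466384
```

Emit:
play_rows(increments=[0,0.06,-0.033,-0.004,0.13,0,0.12,-0.066,-0.008,0.26,0,0.18,-0.099,-0.012,0.39,0,0.24,-0.132,-0.016,0.52,0,0.3,-0.165,-0.02,0.65], grip_force=60)

```text
time_s: 1.92
eef_pos: [426.5, -343.5, 249.9]
tcp_rot: [3.109, -0.45, 0.001]
force: [1.4, -0.8, -0.3]
finger_gap: 85.3
finger_force: 0.0
```

Emit:
play_rows(increments=[0,0,0,0,0,0,0,0,0,0])

```text
time_s: 2.17
eef_pos: [425.4, -345.2, 249.6]
tcp_rot: [3.11, -0.441, -0.0]
force: [0.4, 0.2, 0.1]
finger_gap: 85.5
finger_force: 0.0
```

Run:
```python
from h import *
c,im=snap("wrist","w1.png")
for n,z in [("sleeve_a_mid",16),("sleeve_b_mid",16),("sleeve_c_mid",14)]: axis(c,"wrist",n,z)
pts(c,"wrist",[("sleeve_a_mid",16),("sleeve_b_mid",16),("sleeve_c_mid",14),("hygrometer",0),("stamp",0),("paste_tin",0),("reader_window",37)])
rel([450,-320,250],1.28)
```

```text
sleeve_a_mid 0.57 n 2524 cen [ 440.6 -318.6] rectc [ 437.3 -317.5] [ 33. 124.] yaw 2.836 [242.2, 123.3, 268.8, 223.9]
sleeve_b_mid 0.75 n 2476 cen [ 409.3 -222.9] rectc [ 406.  -221.9] [ 36.8 130.1] yaw 2.908 [170.4, 165.3, 212.8, 257.8]
sleeve_b_mid 0.34 n 2429 cen [ 364.  -114.6] rectc [ 361.1 -114.7] [81.  85.5] yaw 2.071 [104.5, 238.7, 164.3, 292.3]
sleeve_c_mid 0.62 n 1753 cen [ 482.9 -424.8] rectc [ 481.2 -424.2] [28.6 87.6] yaw 2.761 [312.4, 73.6, 346.6, 149.6]
sleeve_a_mid 0.65 [253.4 168.7] [ 442.8 -317.1   16. ]
sleeve_a_mid 0.23 [330.8 112.2] [ 481.9 -426.4   16. ]
sleeve_b_mid 0.76 [192.8 216.3] [ 404.6 -221.3   16. ]
sleeve_c_mid 0.9 [326.9 112.8] [ 482.5 -422.1   14. ]
paste_tin 0.64 [312.8 234.9] [ 328.1 -367.     0. ]
reader_window 0.97 [110.8 264.5] [ 377.1 -102.5   37. ]
t 2.73 pos [ 425.1 -345.3  249.5] ty yaw -1.855 tilt [-0.  0.] q6 2.625 gap 85.3
shift [ 0.0168 -0.0313 -0.0005] turn 0.007000296657900584
```

View pics/w1.png

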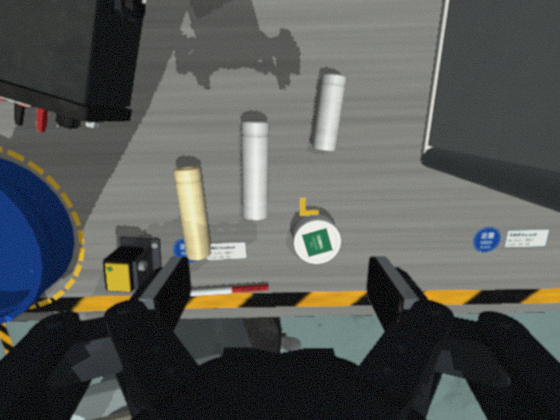

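The wrist view shows brass at (193,214), long silver at (255,170), short silver at (328,112) and the tin at (317,240). I'll grasp sleeve a first.

Emit:
play_rows(increments=[0,0.0065,-0.031,0.05,0.02,0,0.0065,-0.031,0.1,0.02,0,0.0065,-0.031,0.15,0.02,0,0.0065,-0.031,0.19,0.02,0,0.0065,-0.031,0.22,0.02])

```text
time_s: 3.35
eef_pos: [439.6, -316.4, 27.6]
tcp_rot: [-3.105, 0.474, 0.003]
force: [-0.5, 0.3, 0.8]
finger_gap: 85.6
finger_force: 0.0
```

Emit:
play_rows(increments=[0,0,0,0.0285,0,0,0,0,0.0285,0,150,0,0,0.0285,0,255,0,0,0.0285,0,255,0,0,0.0285,0])

```text
time_s: 3.98
eef_pos: [441.2, -318.0, 2.4]
tcp_rot: [3.104, -0.474, 0.003]
force: [-0.2, 3.9, 11.4]
finger_gap: 32.3
finger_force: 17.7
```

Emit:
play_rows(increments=[255,0,0,0,0,255,0,0,0,0,255,0,0,0,0])

```text
time_s: 4.35
eef_pos: [441.2, -318.0, 2.6]
tcp_rot: [3.104, -0.474, 0.003]
force: [-1.5, 0.6, 5.8]
finger_gap: 31.8
finger_force: 59.0
```

Run:
```python
from h import *
c,im=snap("wrist","w2.png")
axis(c,"wrist","sleeve_a_mid",16)
rel([440,-317.5,1],1.265)
```

```text
sleeve_a_mid 0.63 n 14474 cen [ 453.9 -321.5] rectc [ 448.3 -319.9] [ 34.6 105.8] yaw 2.835 [239.4, 146.7, 316.6, 356.3]
t 4.45 pos [ 441.2 -318.     2.6] ty yaw -1.874 tilt [ 0.002 -0.002] q6 2.701 gap 31.6
shift [-0.0013 -0.0001  0.0016] turn 0.00261008691146003
```

View pics/w2.png

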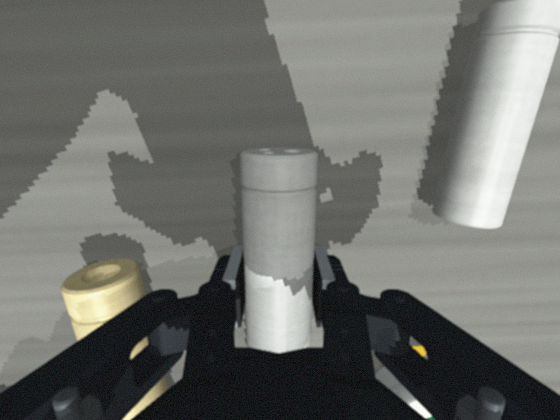

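The long silver sleeve is held along the tool's x, with its end at (278,150). I'll lift it and carry it over the pan.

Emit:
play_rows(increments=[255,0,0,-0.05,0,255,0,0,-0.11,0,255,0,0,-0.17,0,255,0,0,-0.23,0,255,0,0,-0.29,0], grip_force=100)

```text
time_s: 5.08
eef_pos: [439.7, -316.6, 292.8]
tcp_rot: [-3.105, 0.474, 0.0]
force: [0.1, -0.4, -2.2]
finger_gap: 30.0
finger_force: 99.0
```

Emit:
play_rows(increments=[255,-0.01,-0.05,-0.04,0,255,-0.02,-0.1,-0.04,0,255,-0.034,-0.16,-0.04,0,255,-0.046,-0.22,-0.04,0,255,-0.058,-0.28,-0.04,0])

```text
time_s: 5.7
eef_pos: [461.2, -53.4, 330.8]
tcp_rot: [-3.094, 0.416, -0.003]
force: [0.1, -0.3, -2.1]
finger_gap: 30.3
finger_force: 99.8
```

Emit:
play_rows(increments=[255,-0.01,-0.05,0,0,255,-0.02,-0.1,0,0,255,-0.03,-0.15,0,0,255,-0.038,-0.19,0,0,255,-0.038,-0.19,0,-0.1])

```text
time_s: 6.32
eef_pos: [458.0, 18.9, 334.3]
tcp_rot: [-3.09, 0.198, -0.006]
force: [0.5, 0.1, -1.7]
finger_gap: 30.1
finger_force: 99.9
```

Emit:
play_rows(increments=[255,0,0,0,-0.18,255,0,0,0,-0.36,255,0,0,0,-0.54,255,0,0,0,-0.72,255,0,0,0,-0.9])

```text
time_s: 6.95
eef_pos: [458.1, 19.5, 334.2]
tcp_rot: [-2.87, -1.178, -0.037]
force: [-0.0, -0.4, -1.5]
finger_gap: 30.3
finger_force: 100.0
```

Emit:
play_rows(increments=[255,0,0,0,-0.18,255,0,0,0,-0.36,255,0,0,0,-0.54,255,0,0,0,-0.54,255,0,0,0,-0.54])

```text
time_s: 7.58
eef_pos: [458.0, 19.9, 334.2]
tcp_rot: [-2.465, -1.895, -0.052]
force: [0.2, -0.2, -2.4]
finger_gap: 30.2
finger_force: 100.0
```

Run:
```python
from h import *
c,im=snap("wrist","w3.png")
pts(c,"wrist",[("pan_center",137),("pan_hinge",125),("pan_handle",155),("gate_hinge",137),("gate_grip",183),("tub",0),("tub_spot",0),("sleeve_a_mid",300)])
rel([490,160,330],-0.334)
```

```text
pan_center 0.73 [278.2  28.9] [500.1 182.4 137. ]
pan_center 0.18 [277.3 276.1] [427.8 -85.6 137. ]
pan_hinge 0.68 [276.6  28.3] [499.4 186.8 125. ]
gate_hinge 0.61 [274.9  41.7] [493.7 171.8 137. ]
tub 0.76 [273.9 154.5] [457.3  51.1   0. ]
sleeve_a_mid 0.91 [279.4 279.1] [451.6  -7.3 300. ]
sleeve_a_mid 0.71 [278.  45.] [486.6 128.  300. ]
t 8.03 pos [458.   20.4 334.3] ty yaw -0.256 tilt [0.007 0.046] q6 1.701 gap 30.1
shift [ 0.1428 -0.0044  0.0109] turn 0.07760924920761281
```

View pics/w3.png

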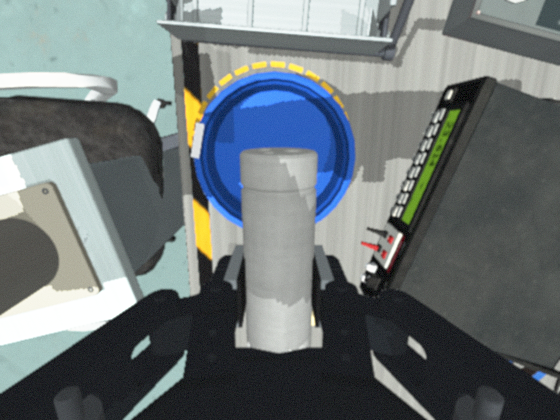

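The view shows the tub at (275,150) with its code strip at (198,140), and the gate edge of the pan at about (275,35). The arm ran into a reach limit (high and close in), so I'll move out and lower.

Emit:
play_rows(increments=[255,0.03,0,0.02,0.03,255,0.07,0,0.03,0.06,255,0.11,-0.004,0.035,0.078,255,0.143,-0.004,0.035,0.078,255,0.143,-0.004,0.035,0.078])

```text
time_s: 8.65
eef_pos: [490.9, 163.0, 305.8]
tcp_rot: [-2.529, -1.805, -0.05]
force: [-0.9, -0.4, -0.9]
finger_gap: 30.4
finger_force: 101.5
```

Run:
```python
from h import *
c,im=snap("wrist","w4.png")
pts(c,"wrist",[("pan_center",137),("pan_hinge",125),("pan_handle",155),("gate_hinge",137),("gate_grip",183),("tub",0)])
axis(c,"wrist","pan_handle",155)
print(np.round(env.get_state()["joint_positions"],3))
rel([490,160,300],-0.334)
```

```text
pan_center 0.69 [279.5 111.6] [518.4 243.4 137. ]
pan_center 0.59 [281.1 111.2] [520.  243.3 137. ]
pan_handle 0.6 [279.  276.1] [462.6  82.  155. ]
gate_hinge 0.33 [277.7 112.2] [516.5 243.5 137. ]
gate_grip 0.8 [441.9 148.4] [642.  165.5 183. ]
pan_handle 0.68 n 44414 cen [528.  252.2] rectc [550.9 232.8] [182.1 296.1] yaw 2.713 [152.9, 0.0, 470.0, 206.5]
[ 0.166  0.038 -0.152  1.366  0.044  2.072]
t 9.05 pos [490.5 160.5 306. ] ty yaw -0.335 tilt [0.007 0.046] q6 2.072 gap 30.0
shift [-0.0009 -0.0003  0.006 ] turn -0.00135268003412925
```

View pics/w4.png

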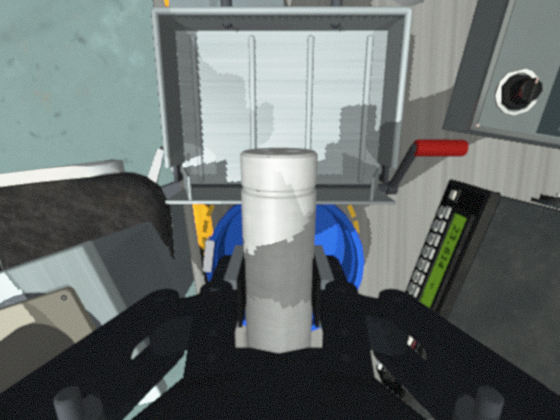

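The view shows the pan with ridges at columns about 252, 311 and 369, its far rim corners at (155,11) and (411,11), and the crank grip at (441,148). I'll compute the pan frame from the ridges.

Run:
```python
from h import *
c=cam("wrist")
for p,z in [((155,11),181),((411,11),181),((252,36),140),((253,145),140),((311,36),140),((314,145),140),((370,36),140),((193,36),140),((441,148),183)]:
    print(p,np.round(ray(c,p,z),1))
print(np.round(ray(c,(278,153),306+33-10),1))
k,R,o=c
# sleeve tip in tool frame: far end centre-top
s=env.get_state();Rt=Ro.from_rotvec(s["tcp_rot"]).as_matrix()
for zt in (-30,-33):
    d=Rt.T@R@np.array([(278-k["cx"])/k["fx"],(150-k["cy"])/k["fy"],1]);oo=Rt.T@(o-s["eef_pos"]);print("tip tool",oo+d*(zt-oo[2])/d[2])
```

```text
(155, 11) [448.8 344.  181. ]
(411, 11) [641.6 276.1 181. ]
(252, 36) [516.2 313.1 140. ]
(253, 145) [482.1 218.8 140. ]
(311, 36) [568.3 294.8 140. ]
(314, 145) [540.7 198.4 140. ]
(370, 36) [620.3 276.5 140. ]
(193, 36) [463.8 331.5 140. ]
(441, 148) [641.  162.8 183. ]
[509.8 215.  329. ]
tip tool [ 61.08704108   0.12638131 -30.        ]
tip tool [ 61.41127624   0.13180701 -33.        ]
```

Run:
```python
from h import *
rel([467.5,261.5,144],-0.338)
```

```text
t 9.05 pos [490.5 160.5 306. ] ty yaw -0.335 tilt [0.007 0.046] q6 2.072 gap 30.0
shift [ 0.0804 -0.0536  0.1663] turn 0.0026473199658707536
```

Emit:
play_rows(increments=[255,0.04,-0.026,0,0,255,0.08,-0.0536,0,0.003,255,0.08,-0.0536,0.05,0.003,255,0.08,-0.0536,0.1,0.003,255,0.08,-0.0536,0.14,0.003])

```text
time_s: 9.68
eef_pos: [466.4, 260.2, 168.4]
tcp_rot: [-2.535, -1.797, -0.048]
force: [1.4, 0.5, -2.0]
finger_gap: 30.2
finger_force: 100.2
```

Emit:
play_rows(increments=[255,0,0,0.012,0,255,0,0,0.02,0,255,0,0,0.026,0,255,0,0,0.026,0])

```text
time_s: 10.18
eef_pos: [468.1, 262.0, 145.1]
tcp_rot: [-2.536, -1.797, -0.052]
force: [0.6, -0.0, -1.8]
finger_gap: 30.4
finger_force: 100.2
```

Run:
```python
from h import *
s=env.get_state();print(s["force"])
rel([467.5,261.5,144],-0.338)
snap("wrist","w5.png")
```

```text
[ 0.63148825 -0.04308569 -1.80374328]
t 10.18 pos [468.1 262.  145.1] ty yaw -0.337 tilt [0.008 0.046] q6 2.276 gap 30.4
shift [-0.0007 -0.0004  0.0011] turn 0.000739663578705807
```

View pics/w5.png

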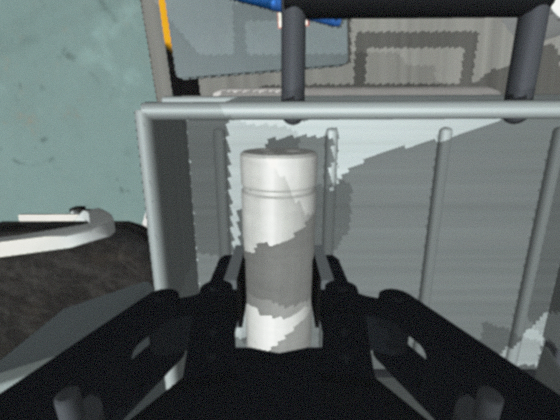

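The sleeve sits between the ridges (columns 220 and 330), clear of the end wall. I'll lower a little and release.

Emit:
play_rows(increments=[255,0,0,0.002,0,255,0,0,0.004,0,180,0,0,0.004,0,130,0,0,0.004,0,110,0,0,0.004,0], grip_force=40)

```text
time_s: 10.85
eef_pos: [467.2, 262.0, 140.1]
tcp_rot: [-2.535, -1.798, -0.05]
force: [0.0, -0.3, -0.4]
finger_gap: 48.6
finger_force: 0.0
```

Emit:
play_rows(increments=[105,0,0,0,0,105,0,0,0,0,105,0,0,-0.02,0,105,0,0,-0.07,0,105,0,0,-0.13,0])

```text
time_s: 11.48
eef_pos: [465.3, 255.6, 270.0]
tcp_rot: [-2.535, -1.797, -0.045]
force: [0.5, 0.1, 0.7]
finger_gap: 50.1
finger_force: 0.0
```

Run:
```python
from h import *
c,im=snap("wrist")
axis(c,"wrist","sleeve_a_mid",153)
c,im=snap("top")
axis(c,"top","sleeve_b_mid",16)
axis(c,"top","sleeve_c_mid",14)
rel([407.5,-222,260],2.905-np.pi/2)
```

```text
sleeve_a_mid 0.86 n 5001 cen [468.  261.1] rectc [466.6 257.1] [126.6  33. ] yaw 1.233 [262.0, 130.2, 299.3, 272.3]
sleeve_b_mid 0.79 n 333 cen [ 412.3 -221.3] rectc [ 412.2 -220.8] [ 38.7 124.4] yaw 2.93 [316.6, 227.8, 331.9, 267.2]
sleeve_b_mid 0.15 n 252 cen [ 667.1 -378.7] rectc [ 666.3 -380.5] [52.2 87.7] yaw 2.046 [361.1, 172.6, 378.2, 190.4]
sleeve_c_mid 0.7 n 182 cen [ 486.8 -421.3] rectc [ 486.  -421.8] [30.4 90.7] yaw 2.79 [371.7, 221.4, 387.4, 244.6]
t 11.72 pos [466.4 256.  270.1] ty yaw -0.337 tilt [0.007 0.046] q6 2.267 gap 50.2
shift [-0.4705  0.1026 -0.0124] turn 1.470259365265584
```

Emit:
play_rows(increments=[60,-0.05,0.022,0.003,0,40,-0.1,0.045,0.007,0,20,-0.155,0.07,0.011,0,0,-0.2,0.09,0.015,0,0,-0.216,0.096,0.015,0])

```text
time_s: 12.35
eef_pos: [484.0, 19.5, 241.7]
tcp_rot: [-2.535, -1.791, -0.044]
force: [-0.5, 0.3, -0.2]
finger_gap: 85.4
finger_force: 0.0
```

Run:
```python
from h import *
rel([407.5,-222,245],2.905-np.pi/2)
```

```text
t 12.35 pos [484.   19.5 241.7] ty yaw -0.34 tilt [0.002 0.046] q6 1.79 gap 85.4
shift [-0.2527  0.0084 -0.0146] turn 1.4671209081432703
```

Emit:
play_rows(increments=[0,-0.05,0,-0.003,0.18,0,-0.1,0,-0.006,0.36,0,-0.15,0.005,-0.009,0.54,0,-0.2,0.008,-0.012,0.72,0,-0.2527,0.0084,-0.015,0.9])

```text
time_s: 12.98
eef_pos: [409.2, -220.5, 246.7]
tcp_rot: [-3.054, -0.507, -0.021]
force: [1.0, 0.5, 0.7]
finger_gap: 85.4
finger_force: 0.0
```

Emit:
play_rows(increments=[0,0,0,0,0.18,0,0,0,0,0.36,0,0,0,0,0.54,0,0,0,0,0.567,0,0,0,0,0.567])

```text
time_s: 13.6
eef_pos: [409.8, -219.6, 247.2]
tcp_rot: [-3.074, 0.356, -0.001]
force: [0.8, 0.5, 0.5]
finger_gap: 85.7
finger_force: 0.0
```

Run:
```python
from h import *
c,im=snap("wrist")
axis(c,"wrist","sleeve_b_mid",16)
axis(c,"wrist","sleeve_c_mid",14)
pts(c,"wrist",[("sleeve_b_mid",16)])
rel([407.5,-222,1],2.905-np.pi/2)
```

```text
sleeve_b_mid 0.79 n 2569 cen [ 410.3 -224.1] rectc [ 406.5 -224.2] [ 35.4 126.5] yaw 2.907 [275.9, 126.4, 304.0, 222.0]
sleeve_b_mid 0.74 n 2330 cen [ 363.4 -119.8] rectc [ 362.  -118.9] [66.1 78.6] yaw 2.3 [200.2, 197.5, 250.6, 250.8]
sleeve_c_mid 0.72 n 2353 cen [ 483.1 -424.8] rectc [ 482.4 -424.2] [32.1 89.3] yaw 2.752 [426.4, 28.4, 475.5, 113.9]
sleeve_b_mid 0.58 [288.4 176.4] [ 408.  -220.5   16. ]
t 13.8 pos [ 410.  -220.1  247.7] ty yaw -1.803 tilt [0.007 0.046] q6 2.716 gap 85.0
shift [-0.0009  0.0139  0.2463] turn 0.004237622032780219
```

Emit:
play_rows(increments=[0,-0.001,0.005,0.06,0,0,-0.001,0.01,0.12,0,0,-0.001,0.015,0.17,0,0,-0.001,0.015,0.21,0,0,-0.001,0.015,0.225,0])

```text
time_s: 14.42
eef_pos: [405.3, -222.8, 20.2]
tcp_rot: [-3.072, 0.36, 0.004]
force: [-0.1, 0.2, -0.1]
finger_gap: 85.3
finger_force: 0.0
```

Emit:
play_rows(increments=[0,0,0,0.012,0,0,0,0,0.02,0,150,0,0,0.02,0,255,0,0,0.02,0,255,0,0,0.02,0], grip_force=60)

```text
time_s: 15.05
eef_pos: [407.8, -223.7, 3.1]
tcp_rot: [-3.075, 0.36, -0.004]
force: [-0.4, -4.0, 9.3]
finger_gap: 32.6
finger_force: 17.3
```

Emit:
play_rows(increments=[255,0,0,0,0,255,0,0,0,0,255,0,0,0,0], grip_force=100)

```text
time_s: 15.42
eef_pos: [408.0, -223.9, 3.6]
tcp_rot: [-3.075, 0.36, -0.005]
force: [-1.8, 0.8, 5.7]
finger_gap: 30.3
finger_force: 98.4
```

Emit:
play_rows(increments=[255,0,0,-0.05,0,255,0,0,-0.11,0,255,0,0,-0.17,0,255,0,0,-0.21,0,255,0,0,-0.245,0])

```text
time_s: 16.05
eef_pos: [405.4, -234.7, 249.1]
tcp_rot: [-3.075, 0.361, -0.004]
force: [1.0, -0.2, -2.8]
finger_gap: 30.0
finger_force: 99.5
```

```bash
cat >> h.py <<'E'
def tip(zt=-30):
    "held sleeve: far end along tool x, from silhouettes of held thing"
    c,im=snap("wrist");s=env.get_state();Rt=Ro.from_rotvec(s["tcp_rot"]).as_matrix();k,R,o=c
    oo=Rt.T@(o-s["eef_pos"])
    for q in ["sleeve_a_mid","sleeve_b_mid"]:
        for d in vision.silhouettes(q,"wrist")[:3]:
            b=d["bbox"]
            if b[3]<300: continue
            f=Rt.T@R@np.array([((b[0]+b[2])/2-k["cx"])/k["fx"],(b[1]-k["cy"])/k["fy"],1]);print(q,round(d["conf"],2),b,"tip tool",np.round(oo+f*(zt-oo[2])/f[2],1))
E
python3 - <<'E'
from h import *
tip()
rel([485,20,250],2.905-np.pi/2)
E
```

```text
sleeve_b_mid 0.66 [238.5, 141.2, 314.7, 351.1] tip tool [ 62.2  -2.  -30. ]
t 16.2 pos [ 406.5 -235.5  248.9] ty yaw -1.804 tilt [0.01  0.043] q6 2.687 gap 30.1
shift [ 0.0173 -0.2665  0.0107] turn 0.003075639206008951
```

Emit:
play_rows(increments=[255,0.005,-0.05,0,-0.15,255,0.01,-0.105,0,-0.3,255,0.014,-0.16,0,-0.45,255,0.0173,-0.22,0,-0.6,255,0.0173,-0.266,0,-0.75])

```text
time_s: 16.82
eef_pos: [482.6, 22.3, 256.8]
tcp_rot: [-2.992, -0.8, -0.023]
force: [0.1, -0.8, -1.6]
finger_gap: 29.8
finger_force: 99.9
```

Emit:
play_rows(increments=[255,0,0,0,-0.18,255,0,0,0,-0.36,255,0,0,0,-0.54,255,0,0,0,-0.716,255,0,0,0,-0.716])

```text
time_s: 17.45
eef_pos: [482.3, 20.1, 256.9]
tcp_rot: [-2.536, -1.792, -0.045]
force: [-0.6, 0.6, -3.6]
finger_gap: 30.1
finger_force: 100.0
```

Run:
```python
from h import *
rel([573,224.5,260],-0.338)
```

```text
t 17.45 pos [482.3  20.1 256.9] ty yaw -0.34 tilt [0.002 0.046] q6 1.791 gap 30.1
shift [0.2229 0.0173 0.0066] turn -0.0021094867145579066
```

Emit:
play_rows(increments=[255,0.05,0.004,0,0,255,0.1,0.008,0,0,255,0.155,0.012,0,0,255,0.2,0.017,0.004,0,255,0.217,0.017,0.004,0])

```text
time_s: 18.08
eef_pos: [571.7, 220.9, 262.9]
tcp_rot: [-2.536, -1.795, -0.046]
force: [-0.3, -0.9, -2.1]
finger_gap: 30.2
finger_force: 100.0
```

Run:
```python
from h import *
c,im=snap("wrist","w6.png")
k=("wrist");tip()
X=np.array([519.5,241,140]);x=np.array([.943,-.332,0]);y=np.array([.332,.943,0])
for a in (-28,28,84): print(a,[np.round(proj(c,X+a*x+b*y)) for b in (40,65)])
rel([573,224.5,144],-0.338)
```

```text
sleeve_b_mid 0.79 [236.9, 144.1, 318.2, 349.7] tip tool [ 65.1  -0.  -30. ]
sleeve_b_mid 0.2 [89.8, 246.0, 412.4, 317.2] tip tool [ 24.5 -10.8 -30. ]
-28 [array([185., 159.]), array([183., 130.])]
28 [array([248., 159.]), array([248., 130.])]
84 [array([311., 159.]), array([312., 130.])]
t 18.27 pos [571.1 218.1 264.3] ty yaw -0.339 tilt [0.005 0.045] q6 2.15 gap 30.4
shift [0.0014 0.0009 0.1204] turn -0.001387501897733845
```

View pics/w6.png

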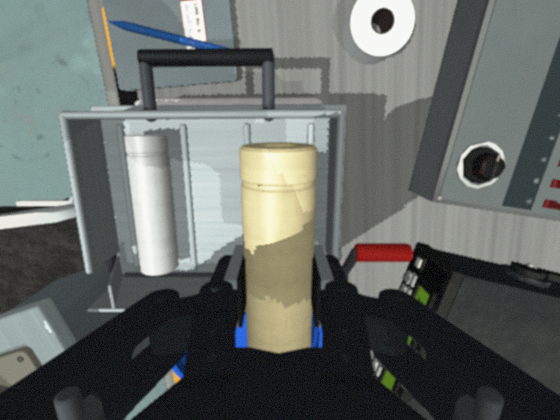

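The ridges at columns 184, 248 and 310 match the model. Sleeve a lies in the left lane and b is over the right one, so I'll lower it.

Emit:
play_rows(increments=[255,0.001,0.001,0.04,0,255,0.001,0.001,0.08,0,255,0.001,0.001,0.1,0,255,0.001,0.001,0.114,0,255,0.001,0.001,0.12,0])

```text
time_s: 18.9
eef_pos: [573.6, 224.1, 144.9]
tcp_rot: [-2.537, -1.794, -0.049]
force: [-0.1, -1.1, -1.6]
finger_gap: 30.5
finger_force: 100.0
```

Emit:
play_rows(increments=[255,0,0,0.002,0,255,0,0,0.004,0,180,0,0,0.004,0,130,0,0,0.004,0,110,0,0,0.004,0], grip_force=40)

```text
time_s: 19.52
eef_pos: [574.4, 225.5, 141.7]
tcp_rot: [-2.536, -1.796, -0.052]
force: [0.5, 0.4, 0.3]
finger_gap: 48.5
finger_force: 0.0
```

Emit:
play_rows(increments=[105,0,0,0,0,105,0,0,0,0,105,0,0,-0.02,0,105,0,0,-0.06,0,105,0,0,-0.105,0])

```text
time_s: 20.15
eef_pos: [572.6, 220.2, 246.3]
tcp_rot: [-2.535, -1.796, -0.047]
force: [0.4, -0.1, 0.1]
finger_gap: 50.1
finger_force: 0.0
```

Run:
```python
from h import *
c,im=snap("wrist")
axis(c,"wrist","sleeve_b_mid",153)
axis(c,"wrist","sleeve_a_mid",153)
c,im=snap("top")
axis(c,"top","sleeve_c_mid",14)
rel([490,20,250],-.338)
```

```text
sleeve_b_mid 0.72 n 6153 cen [575.5 226.4] rectc [573.9 221.9] [128.3  34.1] yaw 1.236 [259.4, 132.2, 303.7, 280.7]
sleeve_a_mid 0.88 n 6506 cen [467.3 261.9] rectc [465.6 257. ] [127.9  37.4] yaw 1.226 [111.7, 136.4, 169.5, 289.3]
sleeve_c_mid 0.71 n 159 cen [ 484.1 -421.7] rectc [ 485.  -422.1] [26.  88.4] yaw 2.783 [372.4, 221.4, 387.0, 243.3]
sleeve_c_mid 0.49 n 165 cen [603.7 176.1] rectc [596.  176.5] [ 56.8 207.9] yaw 2.992 [208.4, 163.2, 228.4, 216.2]
t 20.4 pos [573.1 220.3 245.9] ty yaw -0.338 tilt [0.007 0.046] q6 2.151 gap 50.2
shift [-0.2162 -0.012  -0.0138] turn -0.00012912949914767324
```

Emit:
play_rows(increments=[60,-0.05,-0.003,-0.003,0,40,-0.105,-0.006,-0.006,0,20,-0.16,-0.01,-0.01,0,0,-0.2,-0.012,-0.014,0,0,-0.216,-0.012,-0.014,0])

```text
time_s: 21.02
eef_pos: [488.4, 18.9, 248.9]
tcp_rot: [-2.536, -1.792, -0.047]
force: [0.4, 0.2, -0.2]
finger_gap: 85.4
finger_force: 0.0
```

Emit:
play_rows(increments=[0,-0.055,0.018,-0.003,0.16,0,-0.11,0.036,-0.006,0.32,0,-0.168,0.054,-0.009,0.48,0,-0.225,0.075,-0.012,0.64,0,-0.28,0.093,-0.015,0.8])

```text
time_s: 21.65
eef_pos: [485.0, -276.5, 250.4]
tcp_rot: [-3.026, -0.657, -0.025]
force: [0.9, 0.4, -0.4]
finger_gap: 85.2
finger_force: 0.0
```

Run:
```python
from h import *
rel([482,-424,220],2.755-np.pi/2)
```

```text
t 21.65 pos [ 485.  -276.5  250.4] ty yaw -1.143 tilt [0.006 0.047] q6 2.058 gap 85.2
shift [-0.0646  0.134   0.0234] turn 0.8148164085381344
```

Emit:
play_rows(increments=[0,-0.02,0.045,0.008,0.17,0,-0.042,0.09,0.015,0.34,0,-0.0646,0.134,0.0234,0.51,0,-0.0646,0.134,0.0234,0.68,0,-0.0646,0.134,0.0234,0.815])

```text
time_s: 22.28
eef_pos: [482.6, -422.6, 219.1]
tcp_rot: [-3.035, 0.596, 0.007]
force: [0.1, 0.1, -0.6]
finger_gap: 85.8
finger_force: 0.0
```

Emit:
play_rows(increments=[0,0,0,0,0,0,0,0,0,0])

```text
time_s: 22.52
eef_pos: [482.9, -422.0, 220.8]
tcp_rot: [-3.039, 0.584, 0.004]
force: [0.3, 0.3, -0.5]
finger_gap: 85.4
finger_force: 0.0
```

Run:
```python
from h import *
c,im=snap("wrist")
axis(c,"wrist","sleeve_c_mid",14)
pts(c,"wrist",[("sleeve_c_mid",14)])
rel([482,-424,2],2.755-np.pi/2)
```

```text
sleeve_c_mid 0.63 n 1803 cen [ 480.9 -423.7] rectc [ 479.3 -423. ] [29.  91.5] yaw 2.761 [274.3, 141.8, 301.6, 217.3]
sleeve_c_mid 0.75 [290.6 178.2] [ 481.  -426.1   14. ]
t 22.68 pos [ 482.8 -422.3  221.4] ty yaw -1.952 tilt [0.007 0.046] q6 2.686 gap 85.5
shift [0.0023 0.0118 0.2191] turn 0.00526441077033013
```

Emit:
play_rows(increments=[0,0.001,0.005,0.06,0,0,0.001,0.01,0.12,0,0,0.001,0.012,0.16,0,0,0.001,0.012,0.19,0,0,0.001,0.012,0.2,0])

```text
time_s: 23.3
eef_pos: [479.2, -423.4, 19.0]
tcp_rot: [-3.036, 0.587, 0.008]
force: [-0.6, 0.6, 0.6]
finger_gap: 85.2
finger_force: 0.0
```

Emit:
play_rows(increments=[0,0,0,0.012,0,0,0,0,0.02,0,150,0,0,0.02,0,255,0,0,0.02,0,255,0,0,0.02,0], grip_force=60)

```text
time_s: 23.92
eef_pos: [481.0, -424.6, 2.0]
tcp_rot: [-3.04, 0.588, 0.001]
force: [-0.1, -0.5, 0.0]
finger_gap: 32.0
finger_force: 0.0
```

Emit:
play_rows(increments=[255,0,0,0,0,255,0,0,0,0,255,0,0,0,0], grip_force=100)

```text
time_s: 24.3
eef_pos: [481.1, -424.7, 2.4]
tcp_rot: [-3.04, 0.589, 0.001]
force: [-0.0, 0.8, 5.7]
finger_gap: 24.6
finger_force: 98.3
```

Emit:
play_rows(increments=[255,0,0,-0.05,0,255,0,0,-0.11,0,255,0,0,-0.17,0,255,0,0,-0.21,0,255,0,0,-0.245,0])

```text
time_s: 24.92
eef_pos: [478.9, -435.4, 247.6]
tcp_rot: [-3.039, 0.589, 0.002]
force: [-0.2, 0.3, -0.5]
finger_gap: 24.8
finger_force: 98.5
```

Run:
```python
from h import *
tip()
rel([485,-100,255],-.338)
```

```text
t 25.07 pos [ 479.8 -436.4  248. ] ty yaw -1.953 tilt [0.01  0.043] q6 2.67 gap 25.1
shift [-0.1207 -0.314   0.0074] turn 1.5261351613622782
```

Emit:
play_rows(increments=[255,-0.02,-0.052,0,0,255,-0.04,-0.105,0,0,255,-0.06,-0.157,0,0,255,-0.08,-0.21,0,0,255,-0.1,-0.262,0,0])

```text
time_s: 25.7
eef_pos: [482.4, -152.8, 256.3]
tcp_rot: [-3.037, 0.589, 0.009]
force: [0.5, 0.2, -1.5]
finger_gap: 24.7
finger_force: 98.7
```

Emit:
play_rows(increments=[255,-0.02,-0.052,0,-0.18,255,-0.03,-0.1,0,-0.36,255,-0.04,-0.15,0,-0.54,255,-0.05,-0.18,0,-0.72,255,-0.055,-0.2,0,-0.9])

```text
time_s: 26.32
eef_pos: [505.8, 52.4, 265.8]
tcp_rot: [-2.991, -0.804, -0.022]
force: [-0.1, -0.3, -0.7]
finger_gap: 25.2
finger_force: 98.6
```

Emit:
play_rows(increments=[255,0,0,0,-0.18,255,0,0,0,-0.36,255,0,0,0,-0.54,255,0,0,0,-0.715,255,0,0,0,-0.715])

```text
time_s: 26.95
eef_pos: [506.1, 50.8, 266.1]
tcp_rot: [-2.536, -1.792, -0.045]
force: [0.0, -0.1, -1.0]
finger_gap: 25.4
finger_force: 98.5
```

Run:
```python
from h import *
tip()
rel([518.5,238,260],-.338)
```

```text
t 27.1 pos [506.8  50.7 267.3] ty yaw -0.34 tilt [0.005 0.046] q6 1.857 gap 24.9
shift [ 0.1799 -0.0514  0.016 ] turn -0.0023270494795890606
```

Emit:
play_rows(increments=[255,0.045,-0.013,0.004,0,255,0.09,-0.026,0.008,0,255,0.14,-0.04,0.012,0,255,0.18,-0.0514,0.016,0,255,0.18,-0.0514,0.016,0])

```text
time_s: 27.72
eef_pos: [518.5, 240.4, 260.5]
tcp_rot: [-2.533, -1.799, -0.049]
force: [-0.1, -0.6, -0.6]
finger_gap: 24.5
finger_force: 98.5
```

Run:
```python
from h import *
c,im=snap("wrist","w7.png")
rel([521,244,143],-.338)
```

```text
t 27.77 pos [518.4 238.9 260.6] ty yaw -0.337 tilt [0.006 0.045] q6 2.206 gap 25.1
shift [0.0004 0.0019 0.1177] turn 0.0010657092616332964
```

View pics/w7.png

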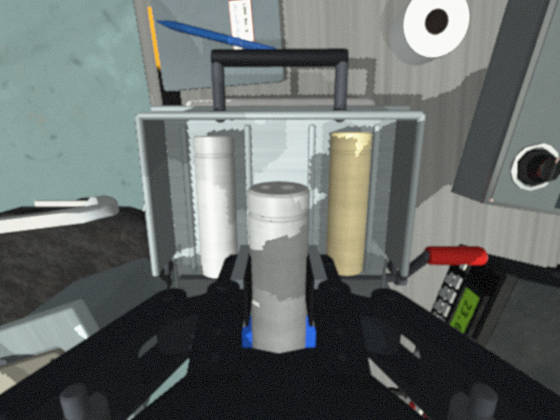

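Sleeve c is centred between a and b. I'll lower it and open only partly.

Emit:
play_rows(increments=[255,0,0.001,0.04,0,255,0,0.001,0.08,0,255,0,0.001,0.1,0,255,0,0.001,0.112,0,255,0,0.001,0.118,0])

```text
time_s: 28.4
eef_pos: [520.7, 242.4, 143.1]
tcp_rot: [-2.537, -1.794, -0.049]
force: [0.0, -0.7, -0.0]
finger_gap: 24.8
finger_force: 98.6
```

Emit:
play_rows(increments=[255,0,0,0.002,0,255,0,0,0.004,0,180,0,0,0.004,0,150,0,0,0.004,0,140,0,0,0.004,0], grip_force=40)

```text
time_s: 29.02
eef_pos: [520.8, 243.5, 139.4]
tcp_rot: [-2.536, -1.796, -0.051]
force: [0.6, -0.1, -0.0]
finger_gap: 38.6
finger_force: 0.0
```

Emit:
play_rows(increments=[135,0,0,0,0,135,0,0,0,0,135,0,0,-0.02,0,135,0,0,-0.06,0,135,0,0,-0.105,0])

```text
time_s: 29.65
eef_pos: [519.2, 238.2, 244.3]
tcp_rot: [-2.535, -1.796, -0.047]
force: [0.6, 0.8, -0.3]
finger_gap: 40.5
finger_force: 0.0
```

```bash
cat >> h.py <<'E'
def tubfit(fn=None):
    from scipy.optimize import least_squares
    c,im=snap("top",fn);hsv=cv2.cvtColor(im,cv2.COLOR_RGB2HSV)
    m=cv2.inRange(hsv,(105,140,40),(125,255,255));m[:,:200]=0;m[:,310:]=0;m[:180]=0
    m=cv2.morphologyEx(m,cv2.MORPH_OPEN,np.ones((3,3),np.uint8))
    cn=max(cv2.findContours(m,0,2)[0],key=cv2.contourArea);P=np.array([ray(c,p[0],70)[:2] for p in cn])
    print("tub rim",least_squares(lambda x:np.linalg.norm(P-x[:2],axis=1)-x[2],[460,55,110],loss="soft_l1",f_scale=2).x.round(1))
    w=cv2.inRange(hsv,(0,0,170),(180,90,255));v,u=np.nonzero(w);Q=np.array([ray(c,(a,b),70)[:2] for a,b in zip(u,v)])
    return c,im,Q
E
python3 - <<'E'
from h import *
c,im=snap("wrist")
for n in "abc": axis(c,"wrist",f"sleeve_{n}_mid",153)
c,im,Q=tubfit()
ct=np.array([460,51.]);r=np.linalg.norm(Q-ct,axis=1);S=Q[(r>97)&(r<114)]
print(len(S),S.round(0).tolist()[:60])
rel([490,100,250],-.338)
E
```

```text
sleeve_a_mid 0.69 n 5349 cen [470.1 270.4] rectc [467.  259.3] [124.2  35.4] yaw 1.183 [187.8, 133.2, 232.0, 283.0]
sleeve_b_mid 0.82 n 5609 cen [578.9 233.1] rectc [574.9 223.5] [124.9  34.4] yaw 1.286 [328.5, 128.7, 374.8, 279.2]
sleeve_b_mid 0.66 n 6354 cen [533. 159.] rectc [536.4 157.4] [ 65.2 289.2] yaw 2.991 [164.7, 251.1, 503.3, 327.2]
sleeve_c_mid 0.71 n 3602 cen [522.  243.9] rectc [521.2 241.4] [90.1 27.7] yaw 1.231 [262.7, 152.4, 298.5, 259.1]
tub rim [460.9  50.8 107.7]
63 [[478.0, -58.0], [475.0, -59.0], [471.0, -62.0], [453.0, -57.0], [449.0, -61.0], [445.0, -57.0], [446.0, -61.0], [438.0, -55.0], [434.0, -55.0], [431.0, -55.0], [423.0, -52.0], [424.0, -56.0], [416.0, -49.0], [408.0, -46.0], [397.0, -40.0], [379.0, 121.0], [380.0, 117.0], [380.0, 114.0], [393.0, -37.0], [394.0, -41.0], [376.0, 120.0], [376.0, 117.0], [377.0, 113.0], [377.0, 110.0], [389.0, -34.0], [390.0, -37.0], [372.0, 120.0], [373.0, 117.0], [373.0, 113.0], [373.0, 110.0], [374.0, 106.0], [374.0, 103.0], [386.0, -31.0], [370.0, 113.0], [370.0, 109.0], [370.0, 106.0], [370.0, 102.0], [371.0, 99.0], [371.0, 95.0], [366.0, 109.0], [367.0, 105.0], [367.0, 102.0], [367.0, 98.0], [368.0, 95.0], [368.0, 91.0], [363.0, 101.0], [364.0, 98.0], [364.0, 94.0], [364.0, 91.0], [365.0, 87.0], [365.0, 84.0], [374.0, -18.0], [360.0, 94.0], [361.0, 91.0], [361.0, 87.0], [361.0, 84.0], [362.0, 80.0], [357.0, 90.0], [358.0, 87.0], [358.0, 83.0]]
t 29.9 pos [519.6 238.4 243.8] ty yaw -0.338 tilt [0.006 0.046] q6 2.205 gap 40.2
shift [-0.14    0.0179 -0.0127] turn -6.883492791542878e-05
```

All three sleeves lie in their lanes. Next is the tub: centre about (460.5,51), code at 2.63 rad, needed direction about -2.01, so I'll turn it +1.64 rad in strokes.

Emit:
play_rows(increments=[135,-0.05,0.006,-0.005,0,135,-0.1,0.012,-0.01,0,135,-0.14,0.018,-0.013,0,135,-0.16,-0.02,0.05,0,135,-0.18,-0.05,0.1,0])

```text
time_s: 30.52
eef_pos: [419.4, 90.6, 144.8]
tcp_rot: [-2.537, -1.794, -0.049]
force: [-0.3, -0.7, -0.8]
finger_gap: 40.3
finger_force: 0.0
```

Run:
```python
from h import *
c,im=snap("wrist","w8.png")
rel([356,66,100],3.0)
pts(c,"wrist",[("reader_window",37),("tub",0),("tub_spot",0)])
```

```text
t 30.57 pos [400.6  89.9 132.4] ty yaw -0.339 tilt [-0.024  0.044] q6 1.941 gap 40.0
shift [-0.0385 -0.0328  0.0324] turn -0.1975339609511524
tub 0.8 [331.4 222.8] [460.7  50.9   0. ]
```

View pics/w8.png

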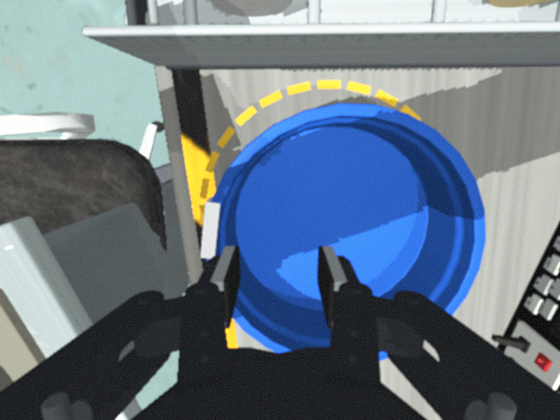

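The tub is at (345,220) with its strip at (210,225), and the yellow ring shows beyond it towards the pan. Next I'll go to the near rim.

Emit:
play_rows(increments=[120,-0.02,-0.016,0.01,-0.1,120,-0.0385,-0.033,0.02,-0.1975,120,-0.0385,-0.033,0.032,-0.1975,120,-0.0385,-0.033,0.032,-0.1975])

```text
time_s: 31.22
eef_pos: [379.6, 67.6, 114.5]
tcp_rot: [-2.351, -2.039, -0.058]
force: [-0.6, 0.2, 0.0]
finger_gap: 45.4
finger_force: 0.0
```

Run:
```python
from h import *
print(np.round(env.get_state()["joint_positions"],3))
rel([356,66,47],3.0)
```

```text
[-0.027 -0.065 -0.675  0.952  0.046  1.685]
t 31.23 pos [379.6  67.6 114.5] ty yaw -0.142 tilt [0.009 0.046] q6 1.685 gap 45.4
shift [-0.0081 -0.0233  0.0671] turn -0.00018447826902967535
```

Emit:
play_rows(increments=[120,0,0,0.03,0,120,-0.004,-0.012,0.04,0,120,-0.008,-0.023,0.05,0,120,-0.008,-0.023,0.05,0])

```text
time_s: 31.72
eef_pos: [351.8, 65.1, 62.8]
tcp_rot: [-2.348, -2.038, -0.052]
force: [-0.1, 0.0, 0.1]
finger_gap: 45.4
finger_force: 0.0
```

Run:
```python
from h import *
print(np.round(env.get_state()["joint_positions"],3))
rel([356,66,47],3.0)
c,im=snap("wrist","w9.png")
```

```text
[-0.037 -0.04  -0.785  0.823  0.046  1.675]
t 31.73 pos [351.8  65.1  62.8] ty yaw -0.141 tilt [0.004 0.046] q6 1.675 gap 45.4
shift [0.0008 0.0041 0.0159] turn 0.0005541249562717177
```

View pics/w9.png

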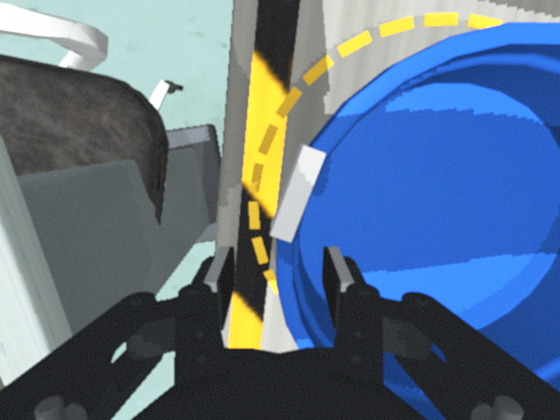

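The rim passes between the fingers. I'll lower and pinch it.

Emit:
play_rows(increments=[120,0.001,0.004,0.008,0,120,0.001,0.004,0.016,0,200,0.001,0.004,0.016,0,255,0.001,0.004,0.016,0,255,0.001,0.004,0.016,0], grip_force=40)

```text
time_s: 32.4
eef_pos: [357.4, 66.5, 47.4]
tcp_rot: [-2.348, -2.04, -0.055]
force: [-1.3, 1.3, 0.6]
finger_gap: 12.8
finger_force: 38.9
```

Emit:
play_rows(increments=[255,0,0,0,0,255,0,0,0,0])

```text
time_s: 32.65
eef_pos: [357.4, 66.4, 47.4]
tcp_rot: [-2.348, -2.04, -0.055]
force: [-2.3, 2.0, 0.9]
finger_gap: 12.3
finger_force: 39.1
```

Emit:
play_rows(increments=[255,-0.015,0.0003,0,-0.164,255,-0.0294,0.0034,0,-0.328,255,-0.043,0.0092,0,-0.492,255,-0.0553,0.0176,0,-0.656,255,-0.0658,0.0279,0,-0.82])

```text
time_s: 33.28
eef_pos: [377.9, -2.7, 47.0]
tcp_rot: [-1.344, -2.824, -0.074]
force: [-8.3, 4.5, 28.2]
finger_gap: 12.3
finger_force: 41.5
```

Emit:
play_rows(increments=[255,0,0,0,0,255,0,0,0,0])

```text
time_s: 33.52
eef_pos: [380.0, -4.5, 47.1]
tcp_rot: [-1.353, -2.827, -0.069]
force: [-2.6, -1.6, 16.1]
finger_gap: 12.4
finger_force: 40.6
```

```bash
cat >> h.py <<'E'
def tubstate(fn=None,ct=None):
    from scipy.optimize import least_squares
    c,im,Q=tubfit(fn)
    for d in vision.spot_point("tub","top")[:1]: print(np.round(ray(c,d["location"],0),1),d["conf"])
E
python3 - <<'E'
from h import *
print(env.get_state()["force"],np.round(env.get_state()["joint_positions"],3))
rel([356,66,47],3.0)
tubstate("t2.png")
c,im=snap("wrist","w10.png")
E
```

```text
[-2.56015227 -1.60399859 16.11588602] [-0.217  0.027 -0.761  0.779  0.045  0.676]
t 33.52 pos [380.   -4.5  47.1] ty yaw 0.678 tilt [0.013 0.043] q6 0.676 gap 12.4
shift [0.0699 0.0255 0.0028] turn 0.819352240716757
tub rim [481.3  76.6  87.4]
[455.7  67.2   0. ] 0.65
```

View pics/w10.png

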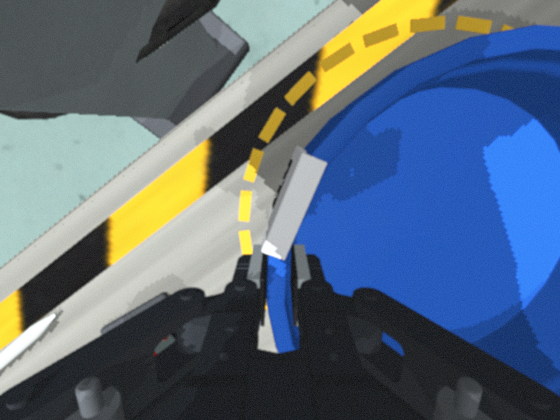

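The strip now sits at (295,205), just ahead of the pinch, so the tub followed the turn. I'll open and re-pinch to relax it, then do the second stroke.

Emit:
play_rows(increments=[170,0,0,0,0,130,0,0,0,0,120,0,0,0,0,255,0,0,0,0,255,0,0,0,0])

```text
time_s: 34.3
eef_pos: [376.6, -2.6, 44.5]
tcp_rot: [-1.348, -2.822, -0.071]
force: [1.1, 1.5, -0.5]
finger_gap: 12.1
finger_force: 38.8
```

Emit:
play_rows(increments=[255,0,0,0,0,255,0,0,0,0,255,0,0,0,0])

```text
time_s: 34.67
eef_pos: [376.6, -2.6, 44.5]
tcp_rot: [-1.348, -2.822, -0.071]
force: [1.7, 1.2, -0.1]
finger_gap: 12.3
finger_force: 38.9
```

Emit:
play_rows(increments=[255,-0.0172,0.0014,0,-0.164,255,-0.034,0.0056,0,-0.328,255,-0.0498,0.0125,0,-0.492,255,-0.0643,0.022,0,-0.656,255,-0.0771,0.0335,0,-0.82])

```text
time_s: 35.3
eef_pos: [450.8, -42.3, 44.4]
tcp_rot: [0.106, 3.135, 0.071]
force: [-4.6, 0.6, 15.0]
finger_gap: 12.0
finger_force: 40.7
```

Emit:
play_rows(increments=[255,0,0,0,0,255,0,0,0,0,170,0,0,0,0,130,0,0,0,0,120,0,0,0,0])

```text
time_s: 35.92
eef_pos: [449.5, -41.5, 42.5]
tcp_rot: [0.113, 3.136, 0.073]
force: [0.3, 0.4, -0.4]
finger_gap: 45.4
finger_force: 0.0
```

Run:
```python
from h import *
print(env.get_state()["force"])
rel([356,66,47],3.0)
c,im=snap("top","t3.png")
for d in vision.silhouettes("tub","top")[:1]:
    print(d["conf"],d["bbox"])
for d in vision.spot_point("tub","top")[:1]: print(np.round(ray(c,d["location"],0),1),d["conf"])
```

```text
[ 0.32551735  0.36118815 -0.38067519]
t 35.92 pos [449.5 -41.5  42.5] ty yaw 1.499 tilt [0.005 0.046] q6 -0.194 gap 45.4
shift [0.101  0.1006 0.    ] turn -1.5009151798443052
0.93 [218.3, 192.0, 262.8, 246.1]
[462.   65.2   0. ] 0.94
```

Emit:
play_rows(increments=[100,0,0,-0.05,0,60,0,0,-0.1,0,30,0,-0.05,-0.16,0,0,-0.02,-0.1,-0.2,0,0,-0.03,-0.15,-0.21,0])

```text
time_s: 36.7
eef_pos: [468.9, -197.9, 247.2]
tcp_rot: [0.109, 3.129, 0.069]
force: [1.5, 0.0, -0.5]
finger_gap: 85.2
finger_force: 0.0
```

Emit:
play_rows(increments=[0,0,0,0,0,0,0,0,0,0])

```text
time_s: 36.95
eef_pos: [466.9, -196.0, 243.5]
tcp_rot: [0.114, 3.135, 0.074]
force: [0.1, 0.3, -0.2]
finger_gap: 85.1
finger_force: 0.0
```

```bash
cat >> h.py <<'E'
def fitc(P,r0,c0,fs=2):
    from scipy.optimize import least_squares
    return least_squares(lambda x:np.linalg.norm(P-x,axis=1)-r0,c0,loss="soft_l1",f_scale=fs).x
def ringtub(name):
    c,im=snap(name,f"rt_{name}_{int(env.get_state()['time_s']*100)}.png");hsv=cv2.cvtColor(im,cv2.COLOR_RGB2HSV)
    px=lambda m:np.nonzero(m)[::-1]
    W=lambda m,z:np.array([ray(c,(a,b),z)[:2] for a,b in zip(*px(m))])
    # ring
    P=W(cv2.inRange(hsv,(20,110,100),(35,255,255)),0);c0=np.array([457,63.])
    for i in range(5):
        r=np.linalg.norm(P-c0,axis=1);S=P[abs(r-119)<(12 if i<2 else 6)];c0=fitc(S,119,c0)
    print(name,"ring",c0.round(1),len(S))
    b=cv2.inRange(hsv,(100,130,30),(128,255,255));B=W(b,70);t0=c0.copy()
    # rim outer edge from contour of blue+white-ish panel
    cn=cv2.findContours(b,0,2)[0];cn=np.vstack([x for x in cn if len(x)>40])[:,0]
    E=np.array([ray(c,p,70)[:2] for p in cn if 2<p[0]<557 and 2<p[1]<417])
    for i in range(6):
        r=np.linalg.norm(E-t0,axis=1);S=E[abs(r-110)<(15 if i<3 else 5)];t0=fitc(S,110,t0)
    print("tub",t0.round(1),len(S),"of",len(E))
    Q=W(cv2.inRange(hsv,(0,0,140),(180,60,255)),70);d=Q-t0;r=np.linalg.norm(d,axis=1);k=(r>100)&(r<111)
    a=np.arctan2(d[k,1],d[k,0]);h,e=np.histogram(a,72,(-np.pi,np.pi));print("white ang",[(round(e[i],2),h[i]) for i in range(72) if h[i]>max(3,h.max()*.3)])
    for d in vision.spot_point("tub",name)[:1]: print("spot",np.round(ray(c,d["location"],0),1),d["conf"])
    for d in vision.spot_point("reader_window",name)[:1]: print("reader",np.round(ray(c,d["location"],37),1),d["conf"])
    return c,im
E
python3 - <<'E'
from h import *
rel([450,-150,240],1.499)
ringtub("wrist");ringtub("top")
E
```

```text
t 36.95 pos [ 466.9 -196.   243.5] ty yaw 1.498 tilt [0.005 0.047] q6 -0.478 gap 85.1
shift [0.0202 0.0444 0.0055] turn -0.0006238695245475157
wrist ring [454.7  58.4] 1605
tub [466.9  58.3] 138 of 354
white ang [(np.float64(-2.27), np.int64(49)), (np.float64(-2.18), np.int64(80)), (np.float64(-2.09), np.int64(73)), (np.float64(-2.01), np.int64(73)), (np.float64(-1.92), np.int64(79)), (np.float64(-1.83), np.int64(34))]
spot [468.3  62.8   0. ] 0.72
reader [375.3 -94.9  37. ] 0.86
top ring [455.6  64.4] 188
tub [469.8  59.7] 80 of 164
white ang [(np.float64(-2.27), np.int64(6)), (np.float64(-2.18), np.int64(7)), (np.float64(-2.09), np.int64(8)), (np.float64(-2.01), np.int64(7)), (np.float64(-1.92), np.int64(8))]
spot [463.2  60.5   0. ] 0.91
```

Emit:
play_rows(increments=[0,0,0.03,0,0.17,0,0,0.06,0,0.34,0,0.01,0.09,0,0.51,0,0.01,0.11,0,0.68,0,0.01,0.115,0,0.85])

```text
time_s: 37.88
eef_pos: [465.3, -79.2, 249.4]
tcp_rot: [-1.394, -2.798, -0.069]
force: [-1.0, 1.1, -0.4]
finger_gap: 85.3
finger_force: 0.0
```

Emit:
play_rows(increments=[0,0,0,0,0.17,0,0,0,0,0.34,0,0,0,0,0.51,0,0,0,0,0.65,0,0,0,0,0.65])

```text
time_s: 38.5
eef_pos: [465.5, -80.5, 249.3]
tcp_rot: [-2.199, -2.203, -0.058]
force: [-0.3, 0.0, -0.4]
finger_gap: 85.1
finger_force: 0.0
```

Run:
```python
from h import *
rel([457,-80,250],0)
ringtub("wrist")
```

```text
t 38.5 pos [465.5 -80.5 249.3] ty yaw 0.002 tilt [0.006 0.046] q6 1.232 gap 85.1
shift [ 0.0005 -0.0085 -0.0008] turn 0.0015370287962850337
wrist ring [452.6  59.7] 920
tub [468.6  62.7] 169 of 297
white ang [(np.float64(-2.27), np.int64(31)), (np.float64(-2.18), np.int64(71)), (np.float64(-2.09), np.int64(77)), (np.float64(-2.01), np.int64(77)), (np.float64(-1.92), np.int64(69)), (np.float64(-1.83), np.int64(27)), (np.float64(0.17), np.int64(30)), (np.float64(0.26), np.int64(40)), (np.float64(0.35), np.int64(32))]
spot [469.2  61.3   0. ] 0.59
reader [ 375.1 -101.4   37. ] 0.77
```

Run:
```python
from h import *
from scipy.optimize import least_squares
for n in ("wrist","top"):
    c,im=snap(n);hsv=cv2.cvtColor(im,cv2.COLOR_RGB2HSV)
    v,u=np.nonzero(cv2.inRange(hsv,(20,110,100),(35,255,255)));P=np.array([ray(c,(a,b),0)[:2] for a,b in zip(u,v)])
    x=np.array([456,61,120.])
    for i in range(8):
        d=P-x[:2];r=np.linalg.norm(d,axis=1);a=np.arctan2(d[:,1],d[:,0])
        k=(abs(r-x[2])<(10 if i<3 else 6))
        S=P[k];x=least_squares(lambda q:np.linalg.norm(S-q[:2],axis=1)-q[2],x,loss="soft_l1").x
    print(n,x.round(1),len(S),np.histogram(a[k],12,(-np.pi,np.pi))[0])
    rr=np.linalg.norm(S-x[:2],axis=1)-x[2];print(np.percentile(rr,[2,20,50,80,98]).round(1))
```

```text
wrist [462.8  70.1 131.5] 1098 [261 264 186  89   0   0   0   0   0   0   0 298]
[-4.1 -2.1 -0.   2.3  4.5]
top [464.5  44.7 140.8] 103 [ 0  0  0  0  0  0  0  0 10 34 58  1]
[-5.6 -3.  -0.1  3.   5.2]
```

Run:
```python
from h import *
from scipy.optimize import least_squares
def P_(c,im):
    hsv=cv2.cvtColor(im,cv2.COLOR_RGB2HSV)
    v,u=np.nonzero(cv2.inRange(hsv,(20,110,100),(35,255,255)));return np.array([ray(c,(a,b),0)[:2] for a,b in zip(u,v)])
ct=cam("top");cw,iw=snap("wrist","w11.png")
R=lambda f:cv2.imread("pics/"+f)[:,:,::-1].copy()
# wrist view w9 (t=31.73) with known pose, w10 (t=33.52)
def wc(pos,rv):
    k=vision.calibration("wrist");T=np.eye(4);T[:3,:3]=Ro.from_rotvec(rv).as_matrix();T[:3,3]=pos;M=T@np.array(k["hand_eye"]);return k,M[:3,:3],M[:3,3]
sets={"top0":P_(ct,R("top0.png")),"w11":P_(cw,iw),"w9":P_(wc([351.8,65.1,62.8],[-2.348,-2.038,-.052]),R("w9.png")),"w10":P_(wc([380,-4.5,47.1],[-1.353,-2.827,-.069]),R("w10.png")),"rtw":P_(wc([466.9,-196,243.5],[.114,3.135,.074]),R("rt_wrist_3695.png"))}
def fit(Ps,rad):
    x=np.array([457,62.])
    for i in range(8):
        S=[]
        for P in Ps:
            d=P-x;r=np.linalg.norm(d,axis=1);a=np.arctan2(d[:,1],d[:,0])
            k=(abs(r-rad)<(9 if i<3 else 6))&(((a>1)&(a<2.3))|((a>-2.25)&(a<-.6)));S.append(P[k][::max(1,k.sum()//150)])
        n=[len(s) for s in S];S=np.vstack(S);x=fitc(S,rad,x)
    return x.round(1),n
for k,P in sets.items(): print(k,fit([P],118))
for rad in (116,118,120): print(rad,fit(list(sets.values()),rad))
```

```text
top0 (array([452.9,  64.4]), [92])
w11 (array([457.9,  56.5]), [171])
w9 (array([456.2,  66.2]), [151])
w10 (array([461.4,  70.6]), [174])
rtw (array([456.5,  57.1]), [156])
116 (array([444.2,  60.4]), [70, 266, 151, 163, 170])
118 (array([448.7,  60.5]), [88, 296, 155, 164, 218])
120 (array([453.6,  61.2]), [104, 169, 152, 169, 199])
```

Emit:
play_rows(increments=[120,0,0,0.03,-0.17,120,0,0,0.06,-0.34,120,0,0,0.09,-0.51,120,0,0,0.11,-0.68,120,0,0,0.12,-0.85])

```text
time_s: 39.42
eef_pos: [465.7, -75.1, 128.1]
tcp_rot: [-1.095, -2.931, -0.071]
force: [0.0, -0.1, 0.1]
finger_gap: 45.0
finger_force: 0.0
```

Emit:
play_rows(increments=[120,0,0,0,-0.18,120,0,0,0,-0.36,120,0,0,0,-0.54,120,0,0,0,-0.72,120,0,0,0,-0.72])

```text
time_s: 40.05
eef_pos: [466.7, -75.6, 129.6]
tcp_rot: [0.005, 3.134, 0.072]
force: [-0.6, 0.5, -0.2]
finger_gap: 45.2
finger_force: 0.0
```

Run:
```python
from h import *
rel([468.7,-43.5,45],1.571)
```

```text
t 40.05 pos [466.7 -75.6 129.6] ty yaw 1.568 tilt [0.007 0.046] q6 -0.323 gap 45.2
shift [-0.0013  0.0282  0.086 ] turn -0.0033565515324791573
```

Emit:
play_rows(increments=[120,-0.001,0.014,0,0,120,-0.001,0.028,0.01,0,120,-0.001,0.028,0.05,0,120,-0.001,0.028,0.08,0,120,-0.001,0.028,0.086,0])

```text
time_s: 40.67
eef_pos: [465.5, -41.9, 42.5]
tcp_rot: [0.002, 3.139, 0.075]
force: [-0.3, 0.5, -0.0]
finger_gap: 45.1
finger_force: 0.0
```

Emit:
play_rows(increments=[120,0,0,0,0,200,0,0,0,0,255,0,0,0,0,255,0,0,0,0,255,0,0,0,0], grip_force=40)

```text
time_s: 41.3
eef_pos: [469.6, -43.8, 46.3]
tcp_rot: [0.004, 3.131, 0.072]
force: [-0.3, 0.6, 7.6]
finger_gap: 12.0
finger_force: 39.1
```

Emit:
play_rows(increments=[255,0.005,0,0,0.008,255,0.01,-0.0005,0,0.016,255,0.015,-0.001,0,0.024,255,0.015,-0.001,0,0.024,255,0.015,-0.001,0,0.024])

```text
time_s: 41.92
eef_pos: [455.7, -45.0, 46.3]
tcp_rot: [0.042, 3.129, 0.072]
force: [3.8, 1.2, 5.9]
finger_gap: 11.6
finger_force: 42.4
```

Emit:
play_rows(increments=[170,0,0,0,0,130,0,0,0,0,120,0,0,0,0,120,0,0,-0.05,0,120,0,0,-0.1,0])

```text
time_s: 42.55
eef_pos: [450.9, -48.9, 144.6]
tcp_rot: [0.04, 3.138, 0.073]
force: [0.4, -0.5, -0.1]
finger_gap: 45.3
finger_force: 0.0
```

Run:
```python
from h import *
rel([460,-80,250],0)
```

```text
t 42.55 pos [450.9 -48.9 144.6] ty yaw 1.545 tilt [0.003 0.047] q6 -0.255 gap 45.3
shift [-0.0101 -0.026  -0.1067] turn 1.545338697833123
```

Emit:
play_rows(increments=[120,-0.003,-0.01,-0.03,0.18,120,-0.006,-0.02,-0.06,0.36,120,-0.01,-0.026,-0.1,0.54,120,-0.01,-0.026,-0.107,0.72,120,-0.01,-0.026,-0.107,0.9])

```text
time_s: 43.18
eef_pos: [461.3, -80.6, 251.1]
tcp_rot: [-1.405, -2.794, -0.069]
force: [-2.3, -0.3, -0.2]
finger_gap: 45.2
finger_force: 0.0
```

Emit:
play_rows(increments=[120,0,0,0,0.18,120,0,0,0,0.36,120,0,0,0,0.54,120,0,0,0,0.645,120,0,0,0,0.645])

```text
time_s: 43.8
eef_pos: [460.5, -80.1, 249.8]
tcp_rot: [-2.199, -2.202, -0.057]
force: [0.3, 0.4, -0.0]
finger_gap: 45.2
finger_force: 0.0
```

Run:
```python
from h import *
rel([460,-80,250],0)
c,im=ringtub("wrist")
o=im.copy()
for R,cc,z in ((122,(456,61),0),(114,(456,61),0),(110,(456,61),70)):
    p=np.array([proj(c,[cc[0]+R*np.cos(a),cc[1]+R*np.sin(a),z]) for a in np.linspace(0,6.283,180)])
    cv2.polylines(o,[np.round(p*8).astype(np.int32)],True,(255,0,0) if z==0 else (0,255,0),1,cv2.LINE_AA,3)
cv2.imwrite("pics/ov.png",cv2.resize(o[0:300,60:560,::-1],None,fx=1.6,fy=1.6))
```

```text
t 43.8 pos [460.5 -80.1 249.8] ty yaw 0.001 tilt [0.005 0.046] q6 1.23 gap 45.2
shift [ 0.0002 -0.0005 -0.0002] turn 0.0013851335252987873
wrist ring [454.9  56.5] 215
tub [459.1  61.2] 177 of 270
white ang [(np.float64(-2.27), np.int64(70)), (np.float64(-2.18), np.int64(81)), (np.float64(-2.09), np.int64(80)), (np.float64(-2.01), np.int64(76)), (np.float64(-1.92), np.int64(65)), (np.float64(0.26), np.int64(30)), (np.float64(0.35), np.int64(32))]
spot [460.1  57.5   0. ] 0.9
reader [ 377.4 -100.4   37. ] 0.56
```

View pics/ov.png

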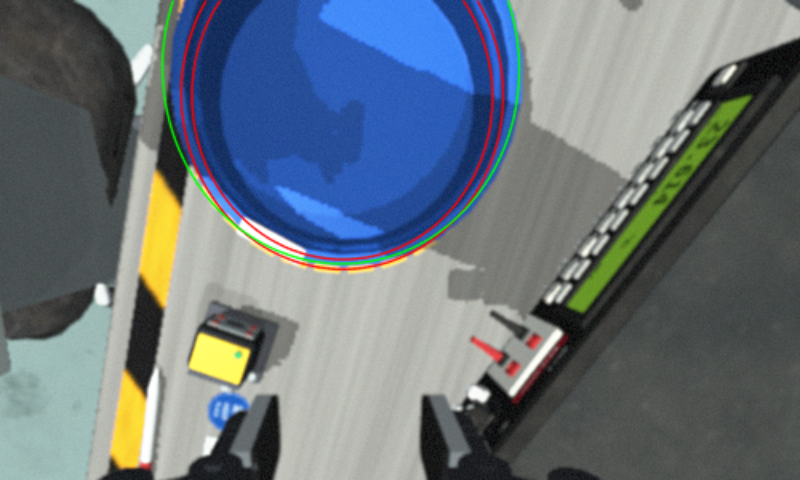

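The overlay shows the tub concentric with the tape to within about 3 mm, and its white strip faces the reader. Before going to the crank I'll estimate how much room the black meter leaves.

Run:
```python
from h import *
def wc(pos,rv):
    k=vision.calibration("wrist");T=np.eye(4);T[:3,:3]=Ro.from_rotvec(rv).as_matrix();T[:3,3]=pos;M=T@np.array(k["hand_eye"]);return k,M[:3,:3],M[:3,3]
ct=cam("top");w3=wc([458,20.4,334.3],[-2.465,-1.895,-.052]);w4=wc([490.5,160.5,306],[-2.529,-1.805,-.05])
for n,c,p in (("top",ct,(250,154)),("w3",w3,(490,80)),("w4",w4,(487,194))):
    print(n,[np.round(ray(c,p,z)[:2]) for z in (60,100,140,180)])
print("grip tri",[(z,np.round(ray(ct,(219.2,163.3),z)[:2]),np.round(ray(w4,(441.9,148.4),z)[:2])) for z in (180,186,192)])
print("handle tri",[(z,np.round(ray(ct,(163.9,183.9),z)[:2])) for z in (155,)])
x=np.array([.943,-.332,0]);y=np.array([.332,.943,0]);H=np.array([494.9,171.2,137])
for g in (0,.1,.8,1.57):
    a=np.pi/4+g;print(g,np.round(H+140*x+65*np.cos(a)*y+[0,0,65*np.sin(a)],1))
rel([640,166,230],1.2328)
for n in "abc":
    pass
```

```text
top [array([726.,  78.]), array([712.,  74.]), array([698.,  71.]), array([684.,  67.])]
w3 [array([756.,  76.]), array([730.,  77.]), array([703.,  78.]), array([676.,  78.])]
w4 [array([745.,  58.]), array([721.,  75.]), array([697.,  91.]), array([674., 108.])]
grip tri [(180, array([641., 169.]), array([643., 162.])), (186, array([639., 168.]), array([640., 164.])), (192, array([637., 167.]), array([637., 165.]))]
handle tri [(155, array([559., 353.]))]
0 [642.2 168.1 183. ]
0.1 [640.6 163.5 187.3]
0.8 [626.6 123.8 202. ]
1.57 [611.7  81.4 183. ]
t 43.95 pos [460.9 -80.2 250.1] ty yaw 0.001 tilt [0.006 0.046] q6 1.23 gap 44.9
shift [0.2447 0.1794 0.0325] turn -1.2313317238308363
```

Emit:
play_rows(increments=[120,0.049,0.036,0.004,-0.13,120,0.098,0.072,0.008,-0.26,120,0.147,0.108,0.012,-0.39,120,0.196,0.144,0.016,-0.52,120,0.243,0.179,0.02,-0.65])

```text
time_s: 44.58
eef_pos: [641.2, 165.2, 242.6]
tcp_rot: [-1.381, -2.805, -0.069]
force: [-0.1, -0.7, 0.8]
finger_gap: 45.0
finger_force: 0.0
```

Emit:
play_rows(increments=[120,0,0,0,-0.16,120,0,0,0,-0.32,120,0,0,0,-0.48,120,0,0,0,-0.58,120,0,0,0,-0.58])

```text
time_s: 45.2
eef_pos: [640.1, 163.4, 242.5]
tcp_rot: [-0.533, -3.094, -0.072]
force: [-0.9, 1.1, -0.6]
finger_gap: 45.1
finger_force: 0.0
```

Run:
```python
from h import *
c,im=snap("wrist","w12.png")
pts(c,"wrist",[("gate_grip",186),("gate_hinge",137)])
hsv=cv2.cvtColor(im,cv2.COLOR_RGB2HSV);m=cv2.inRange(hsv,(0,150,80),(8,255,255))|cv2.inRange(hsv,(172,150,80),(180,255,255))
n,l,s,ce=cv2.connectedComponentsWithStats(m)
for i in range(1,n):
    if s[i,4]>80: print(s[i],ce[i].round(1),np.round(ray(c,ce[i],186),1))
for q in "abc": axis(c,"wrist",f"sleeve_{q}_mid",153)
rel([640.5,165,168],1.2328)
```

```text
gate_grip 0.85 [277.7 225.8] [642.1 165.4 186. ]
gate_hinge 0.58 [214.1  20.2] [494.4 171.2 137. ]
[ 268  192   21   60 1141] [278.3 221.1] [638.9 167.  186. ]
[  7 194  10  24 138] [ 12.5 206.2] [567.5   5.  186. ]
[391 366  12  17  97] [396.4 373.2] [801.1 214.9 186. ]
sleeve_b_mid 0.64 n 8121 cen [575.7 228. ] rectc [576.8 229.6] [128.9  34.2] yaw 1.235 [238.2, 79.7, 415.9, 127.2]
sleeve_c_mid 0.76 n 5315 cen [524.2 244.3] rectc [525.  244.7] [88.8 25.8] yaw 1.245 [262.7, 0.0, 391.7, 38.9]
t 45.5 pos [640.2 163.4 242.8] ty yaw 1.23 tilt [0.007 0.046] q6 0.474 gap 45.4
shift [-0.0004 -0.0018  0.0748] turn -0.0032933133589043706
```

Emit:
play_rows(increments=[120,0,-0.001,0.02,-0.003,120,0,-0.001,0.045,-0.003,120,0,-0.001,0.065,-0.003,120,0,-0.001,0.075,-0.003,120,0,-0.001,0.075,-0.003])

```text
time_s: 46.12
eef_pos: [639.9, 165.8, 167.1]
tcp_rot: [-0.528, -3.094, -0.072]
force: [-0.7, -0.2, 1.0]
finger_gap: 45.0
finger_force: 0.0
```

Emit:
play_rows(increments=[180,0,0,0,0,255,0,0,0,0,255,0,0,0,0,255,0,0,0,0,255,0,0,0,0], grip_force=40)

```text
time_s: 46.75
eef_pos: [641.4, 166.5, 169.1]
tcp_rot: [0.527, 3.095, 0.076]
force: [0.0, 2.7, 4.5]
finger_gap: 13.4
finger_force: 39.3
```

```bash
cat >> h.py <<'E'
X_=np.array([.943,-.332,0]);Y_=np.array([.332,.943,0]);H_=np.array([494.9,171.2,137]);PC=np.array([519.5,241,137])
def arc(piv,rad,a0,a1,n):
    s=env.get_state();R=Ro.from_rotvec(s["tcp_rot"]).as_matrix();o=[]
    for a in np.linspace(a0,a1,n+1)[1:]:
        d=rad*((np.cos(a)-np.cos(a0))*Y_+(np.sin(a)-np.sin(a0))*np.array([0,0,1]));o.append(np.round(R.T@d/1000,4).tolist())
    print(o)
E
python3 - <<'E'
from h import *
rel([641,166,168],1.2328)
s=env.get_state();print(s["force"])
R=Ro.from_rotvec(s["tcp_rot"]).as_matrix();g=s["eef_pos"]-19*R[:,2]-H_
yy,zz=g@Y_,g[2];print("bar",yy,zz,np.hypot(yy,zz),"x",g@X_,"ang",np.arctan2(zz,yy))
a0=np.arctan2(zz,yy)
arc(None,65,a0,2.40,10)
E
```

```text
t 46.75 pos [641.4 166.5 169.1] ty yaw 1.233 tilt [0.009 0.047] q6 0.474 gap 13.4
shift [ 0.0002 -0.0006  0.0011] turn 0.0005864498067096324
[0.02826398 2.67383781 4.46481105]
bar 43.28932932552359 51.07412388033978 66.9517151654678 x 139.8688916202546 ang 0.8677097487864841
[[0.0001, -0.0078, -0.0062], [0.0001, -0.0164, -0.0112], [0.0001, -0.0257, -0.0147], [0.0002, -0.0354, -0.0169], [0.0002, -0.0453, -0.0175], [0.0002, -0.0552, -0.0166], [0.0002, -0.0649, -0.0141], [0.0002, -0.0741, -0.0103], [0.0001, -0.0825, -0.0051], [0.0001, -0.0901, 0.0014]]
```

Emit:
play_rows(increments=[255,0,-0.0078,-0.0062,0,255,0,-0.0164,-0.0112,0,255,0,-0.0257,-0.0147,0,255,0,-0.0354,-0.0169,0,255,0,-0.0453,-0.0175,0])

```text
time_s: 47.38
eef_pos: [627.5, 125.5, 187.0]
tcp_rot: [0.524, 3.092, 0.086]
force: [0.6, 7.4, 11.1]
finger_gap: 13.2
finger_force: 40.9
```

Emit:
play_rows(increments=[255,0,-0.0099,0.0009,0,255,0,-0.0196,0.0034,0,255,0,-0.0288,0.0072,0,255,0,-0.0372,0.0124,0,255,0,-0.0448,0.0189,0])

```text
time_s: 48.0
eef_pos: [612.0, 81.5, 163.0]
tcp_rot: [0.527, 3.094, 0.077]
force: [4.3, 4.2, 2.4]
finger_gap: 13.7
finger_force: 45.4
```

Emit:
play_rows(increments=[255,0,0,0,0,255,0,0,0,0])

```text
time_s: 48.25
eef_pos: [612.0, 81.4, 162.8]
tcp_rot: [0.527, 3.094, 0.076]
force: [3.6, 3.3, 4.2]
finger_gap: 13.2
finger_force: 45.6
```

Run:
```python
from h import *
s=env.get_state();print(s["force"],s["finger_gap"])
R=Ro.from_rotvec(s["tcp_rot"]).as_matrix();g=s["eef_pos"]-19*R[:,2]-H_
yy,zz=g@Y_,g[2];print("bar",yy,zz,np.hypot(yy,zz),"x",g@X_,"ang",np.arctan2(zz,yy))
arc(None,65,2.356,2.47,2)
```

```text
[3.57610212 3.2784924  4.16455206] 13.191676945881131
bar -46.754351166942875 44.753369152531604 64.72119748231316 x 140.3933125064932 ang 2.3780578168139974
[[-0.0, -0.0027, 0.0026], [-0.0, -0.0052, 0.0053]]
```

Emit:
play_rows(increments=[255,0,-0.002,0.002,0,255,0,-0.004,0.004,0,255,0,-0.004,0.004,0])

```text
time_s: 48.62
eef_pos: [611.2, 79.0, 159.4]
tcp_rot: [0.526, 3.093, 0.08]
force: [3.6, 7.3, 6.4]
finger_gap: 13.4
finger_force: 46.1
```

Run:
```python
from h import *
s=env.get_state();print(s["force"],s["finger_gap"])
R=Ro.from_rotvec(s["tcp_rot"]).as_matrix();g=s["eef_pos"]-19*R[:,2]-H_
yy,zz=g@Y_,g[2];print("bar",yy,zz,np.hypot(yy,zz),"ang",np.arctan2(zz,yy))
```

```text
[3.60133279 7.27189068 6.41557426] 13.397338824768392
bar -49.30384797575952 41.35489155027355 64.35135181448555 ang 2.4436508123760614
```

Emit:
play_rows(increments=[200,0,0.002,-0.002,0,140,0,0.002,-0.002,0,120,0,0.002,-0.02,0,120,0,0.002,-0.06,0,120,0,0,-0.1,0])

```text
time_s: 49.25
eef_pos: [607.4, 72.1, 258.8]
tcp_rot: [-0.528, -3.093, -0.07]
force: [0.9, -0.6, 0.6]
finger_gap: 45.4
finger_force: 0.0
```

Emit:
play_rows(increments=[120,0.028,0.048,0,0,120,0.056,0.095,0,0,120,0.084,0.143,0,0,120,0.112,0.19,0,0,120,0.13,0.215,0,0])

```text
time_s: 49.88
eef_pos: [556.0, 320.0, 269.4]
tcp_rot: [-0.525, -3.095, -0.071]
force: [0.8, -0.1, 1.0]
finger_gap: 45.3
finger_force: 0.0
```

Emit:
play_rows(increments=[120,0,0,0,0,120,0,0,0,0])

```text
time_s: 50.12
eef_pos: [557.0, 317.5, 269.0]
tcp_rot: [-0.528, -3.095, -0.07]
force: [-0.0, -0.1, -0.5]
finger_gap: 45.1
finger_force: 0.0
```

Run:
```python
from h import *
c,im=snap("wrist","w13.png")
pts(c,"wrist",[("pan_handle",155),("gate_grip",183),("pan_center",137)])
for q in "abc": axis(c,"wrist",f"sleeve_{q}_mid",153)
c2,im2=snap("top","t4.png")
pts(c2,"top",[("pan_handle",155),("gate_grip",183)])
hsv=cv2.cvtColor(im2,cv2.COLOR_RGB2HSV);m=cv2.inRange(hsv,(0,150,80),(8,255,255))|cv2.inRange(hsv,(172,150,80),(180,255,255))
m[:120]=0;n,l,s,ce=cv2.connectedComponentsWithStats(m)
for i in range(1,n):
    if s[i,4]>8: print(s[i],ce[i].round(1),np.round(ray(c2,ce[i],183),1))
rel([558,351,136],1.2328)
# dark bar in wrist view
```

```text
pan_handle 0.86 [312.  186.7] [555.6 355.2 155. ]
gate_grip 0.97 [ 45.1 356. ] [613.7  81.9 183. ]
pan_center 0.9 [180.8 187.4] [519.4 241.9 137. ]
sleeve_a_mid 0.57 n 7747 cen [431.  239.4] rectc [431.4 239.3] [134.8  34.8] yaw 1.257 [37.7, 67.1, 210.6, 116.6]
sleeve_b_mid 0.88 n 4459 cen [572.2 219.3] rectc [574.2 222.8] [129.7  39. ] yaw 1.282 [108.5, 231.4, 251.6, 271.2]
sleeve_c_mid 0.75 n 3387 cen [521.1 242.5] rectc [521.6 241.7] [92.6 29.6] yaw 1.238 [123.4, 177.9, 230.8, 208.0]
pan_handle 0.68 [163.4 186.2] [550.6 353.7 155. ]
gate_grip 0.71 [244.  174.4] [608.3  80.2 183. ]
[240 168   8  12  45] [243.6 173.2] [612.3  82.  183. ]
[325 282  13   6  25] [331.  284.7] [ 264.9 -235.6  183. ]
t 50.62 pos [557.2 318.2 269. ] ty yaw 1.233 tilt [0.007 0.046] q6 0.739 gap 45.6
shift [0.0089 0.0251 0.1344] turn -0.0002431200018873092
```

Run:
```python
from h import *
c,im=snap("wrist")
for d in vision.silhouettes("sleeve_a_mid","wrist")[:5]: print(round(d["conf"],2),d["bbox"],d["region"].sum(),np.round(ray(c,np.argwhere(d["region"]).mean(0)[::-1],153),1))
pts(c,"wrist",[("sleeve_a_mid",153)])
for n in (-56,0,56):
    p=proj(c,PC+n*X_+np.array([0,0,16.5])).round(0).astype(int);print(n,p,im[p[1],p[0]])
    a=im[p[1]-25:p[1]+26:5,p[0]].mean(1).round(0);print(a)
c2,im2=snap("top")
for d in vision.silhouettes("sleeve_a_mid","top")[:5]: print(round(d["conf"],2),d["bbox"],np.round(ray(c2,np.argwhere(d["region"]).mean(0)[::-1],153),1))
pts(c2,"top",[("sleeve_a_mid",153)])
```

```text
0.82 [35.1, 68.9, 207.9, 118.7] 7611 [430.7 239.4 153. ]
0.64 [109.3, 234.6, 252.9, 271.2] 4451 [571.9 218.7 153. ]
0.48 [1.4, 66.2, 123.9, 360.9] 14559 [494.9 150.2 153. ]
sleeve_a_mid 0.71 [132.4  91.4] [433.9 245.  153. ]
-56 [167 125] [191 204 204]
[183. 149.  99. 123. 126. 200. 198. 197. 195. 199. 195.]
0 [174 192] [148 152 148]
[124. 105.  97. 128. 138. 149. 160. 141. 119. 108. 118.]
56 [180 251] [169 158 116]
[104. 102.  96. 118. 137. 148. 156. 156. 145. 119.  97.]
0.7 [182.4, 210.7, 208.9, 232.6] [433.4 236.2 153. ]
0.34 [220.9, 191.8, 277.4, 254.5] [441.4  43.6 153. ]
sleeve_a_mid 0.79 [192.6 221. ] [438.9 239.2 153. ]
```

Sleeve a no longer reads in its lane, so it looks knocked. I'll triangulate it from both cameras before doing anything else.

Run:
```python
from h import *
c,im=snap("wrist");dw=vision.silhouettes("sleeve_a_mid","wrist")[0]
c2,im2=snap("top");dt=[d for d in vision.silhouettes("sleeve_a_mid","top") if d["bbox"][0]<215][0]
pw=np.argwhere(dw["region"]).mean(0)[::-1];pt=np.argwhere(dt["region"]).mean(0)[::-1]
print(dt["conf"],dt["bbox"],dt["region"].sum(),pw,pt)
for z in (60,100,120,140,153,165,180,197): 
    a,b=ray(c,pw,z),ray(c2,pt,z);r=(a-PC);print(z,np.round(a[:2],0),np.round(b[:2],0),"scale xy",np.round([r@X_,r@Y_],0))
for d,cc in ((dw,c),(dt,c2)):
  for z in (16,153,197):
    v,u=np.nonzero(d["region"]);P=np.array([ray(cc,(a,b),z)[:2] for a,b in zip(u,v)],np.float32);print(z,cv2.minAreaRect(P))
# where are the lane's contents: colour strip across scale x at floor level, y=0
for yy in (-40,0,40):
    row=[]
    for x in range(-130,100,6):
        p=proj(c,PC+x*X_+yy*Y_+np.array([0,0,3]));p=p.round().astype(int)
        row.append(int(im[p[1],p[0]].mean()) if 0<=p[0]<560 and 0<=p[1]<420 else -1)
    print(yy,row)
```

```text
Traceback (most recent call last):
IndexError: list index out of range
```

```bash
cat > tri.py <<'E'
from h import *
c,im=snap("wrist","wtri.png");c2,im2=snap("top","ttri.png")
def get(q,cam,ok):
    for i in range(4):
        for d in vision.silhouettes(q,cam):
            if ok(d["bbox"]) and 50<d["region"].sum()<12000: return d
dw=get("sleeve_a_mid","wrist",lambda b:b[3]<200);dt=get("sleeve_a_mid","top",lambda b:b[0]<215 and b[2]<225)
for n,d in (("w",dw),("t",dt)): print(n,d and (d["conf"],d["bbox"],d["region"].sum()))
if dw and dt:
    pw=np.argwhere(dw["region"]).mean(0)[::-1];pt=np.argwhere(dt["region"]).mean(0)[::-1]
    for z in (60,100,120,140,153,165,180,197,215):
        a,b=ray(c,pw,z),ray(c2,pt,z);r=a-PC;print(z,np.round(a[:2],0),np.round(b[:2],0),"scale xy",np.round([r@X_,r@Y_],0))
    for d,cc in ((dw,c),(dt,c2)):
      for z in (16,153,197):
        v,u=np.nonzero(d["region"]);P=np.array([ray(cc,(a,b),z)[:2] for a,b in zip(u,v)],np.float32);print(z,cv2.minAreaRect(P))
for yy in (-40,0,40):
    row=[]
    for x in range(-130,100,6):
        p=proj(c,PC+x*X_+yy*Y_+np.array([0,0,3])).round().astype(int)
        row.append(int(im[p[1],p[0]].mean()) if 0<=p[0]<560 and 0<=p[1]<420 else -1)
    print(yy,row)
E
python3 tri.py
```

```text
w (0.88, [37.3, 65.8, 209.1, 115.8], np.int64(7556))
t (0.54, [180.8, 209.1, 208.3, 235.2], np.int64(279))
60 [411. 204.] [451. 253.] scale xy [-91. -71.]
100 [419. 220.] [444. 245.] scale xy [-87. -54.]
120 [424. 227.] [440. 241.] scale xy [-86. -45.]
140 [428. 235.] [437. 237.] scale xy [-84. -36.]
153 [431. 239.] [434. 235.] scale xy [-83. -31.]
165 [434. 244.] [432. 232.] scale xy [-82. -26.]
180 [437. 250.] [429. 229.] scale xy [-81. -19.]
197 [441. 256.] [426. 226.] scale xy [-79. -12.]
215 [445. 263.] [423. 222.] scale xy [-78.  -4.]
16 ((401.64794921875, 187.4163055419922), (206.0325927734375, 52.42204666137695), 72.3133544921875)
153 ((431.54315185546875, 239.05709838867188), (134.67567443847656, 34.26630783081055), 72.31336212158203)
197 ((441.14459228515625, 255.6425018310547), (111.75811004638672, 28.43523406982422), 72.31333923339844)
16 ((459.7657470703125, 265.3089599609375), (117.5168228149414, 35.67089080810547), 70.4659652709961)
153 ((434.7839660644531, 237.95330810546875), (107.6204605102539, 32.666969299316406), 70.46598052978516)
197 ((426.7605895996094, 229.16754150390625), (104.44205474853516, 31.702199935913086), 70.46599578857422)
-40 [56, 65, 92, 158, 71, 122, 227, 239, 219, 182, 132, 124, 121, 122, 120, 122, 118, 116, 121, 121, 100, 135, 144, 156, 144, 116, 114, 117, 95, 96, 109, 131, 146, 154, 149, 138, 112, 101, 82]
0 [59, 86, 89, 184, 72, 126, 234, 240, 221, 180, 121, 123, 132, 201, 199, 202, 201, 170, 154, 106, 100, 134, 149, 153, 142, 124, 120, 122, 100, 95, 117, 133, 149, 155, 150, 133, 98, 94, 55]
40 [131, 138, 138, 179, 79, 92, 98, 96, 89, 144, 181, 171, 201, 207, 207, 205, 202, 166, 209, 178, 151, 207, 239, 227, 185, 127, 122, 126, 102, 102, 114, 129, 107, 95, 27, 19, 18, 1, 5]
```

Triangulation puts sleeve a about 153–156 mm above the desk, at scale x of about -83, y of about -28. It has been knocked sideways onto the edge ridge against the -x wall but is still in the pan. I'll roll it back into its lane with a closed fingertip pressed lightly on top.

Run:
```python
from h import *
rel([429.4,241,225],1.2328)
```

```text
t 51.23 pos [557.1 318.6 269. ] ty yaw 1.233 tilt [0.007 0.046] q6 0.739 gap 45.1
shift [ 0.0944 -0.1174  0.0395] turn 0.00021367845002551178
```

Emit:
play_rows(increments=[180,0.024,-0.03,0.005,0,255,0.048,-0.06,0.01,0,255,0.072,-0.09,0.015,0,255,0.0944,-0.1174,0.02,0,255,0.0944,-0.1174,0.0395,0])

```text
time_s: 51.85
eef_pos: [428.1, 240.2, 225.9]
tcp_rot: [0.528, 3.095, 0.074]
force: [0.7, 0.1, -0.6]
finger_gap: -0.2
finger_force: 0.0
```

Emit:
play_rows(increments=[255,0,0,0.005,0,255,0,0,0.005,0])

```text
time_s: 52.1
eef_pos: [429.6, 241.3, 220.0]
tcp_rot: [-0.527, -3.095, -0.073]
force: [0.3, -0.7, 0.5]
finger_gap: -0.1
finger_force: 0.0
```

Run:
```python
from h import *
s=env.get_state();print(s["force"])
rel([429.4,244,177],1.2328)
c,im=snap("wrist")
for i in range(2):
  for d in vision.silhouettes("sleeve_a_mid","wrist")[:3]:
    p=np.argwhere(d["region"]).mean(0)[::-1];a=ray(c,p,156)-PC;print(round(d["conf"],2),d["bbox"],d["region"].sum(),"xy",np.round([a@X_,a@Y_],0))
```

```text
[ 0.28101653 -0.74154402  0.54026671]
t 52.1 pos [429.6 241.3 220. ] ty yaw 1.233 tilt [0.006 0.046] q6 0.694 gap -0.1
shift [0.0007 0.0006 0.0431] turn 0.0002531961086857937
0.88 [190.9, 205.5, 363.6, 253.7] 6313 xy [-80. -30.]
0.52 [131.1, 189.0, 225.2, 357.0] 6971 xy [ -64. -100.]
0.88 [190.9, 205.5, 363.6, 253.7] 6313 xy [-80. -30.]
0.52 [131.1, 189.0, 225.2, 357.0] 6971 xy [ -64. -100.]
```

Emit:
play_rows(increments=[255,0,0,0.02,0,255,0,0,0.036,0,255,0,0,0.042,0,255,0,0,0.042,0])

```text
time_s: 52.75
eef_pos: [429.4, 243.0, 177.6]
tcp_rot: [-0.527, -3.094, -0.072]
force: [0.2, 1.1, -0.4]
finger_gap: -0.1
finger_force: 0.0
```

Emit:
play_rows(increments=[255,0,0,0.002,0,255,0,0,0.004,0,255,0,0,0.004,0])

```text
time_s: 53.12
eef_pos: [429.8, 243.3, 174.2]
tcp_rot: [-0.528, -3.095, -0.073]
force: [0.1, -0.1, 0.3]
finger_gap: -0.2
finger_force: 0.0
```

Emit:
play_rows(increments=[255,0,0,0.002,0,255,0,0,0.002,0])

```text
time_s: 53.38
eef_pos: [430.6, 243.4, 173.0]
tcp_rot: [0.528, 3.095, 0.073]
force: [-0.6, -1.4, 5.1]
finger_gap: 0.2
finger_force: 2.2
```

Contact came at z=173, as expected for a sleeve sitting on the ridge. Now I'll roll it in +x.

Emit:
play_rows(increments=[255,-0.003,0,0,0,255,-0.006,0,0,0,255,-0.009,0,0,0,255,-0.012,0,0,0,255,-0.015,0,0,0])

```text
time_s: 54.0
eef_pos: [444.1, 238.5, 171.6]
tcp_rot: [-0.527, -3.095, -0.074]
force: [-0.1, -0.2, 1.6]
finger_gap: 0.4
finger_force: 0.5
```

Emit:
play_rows(increments=[255,0,0,0,0,255,0,0,-0.02,0,255,0,0,-0.06,0,255,0,0,-0.06,0])

```text
time_s: 54.5
eef_pos: [445.1, 236.4, 234.5]
tcp_rot: [0.527, 3.093, 0.077]
force: [0.5, -1.0, -0.1]
finger_gap: -0.0
finger_force: 0.0
```

```bash
cat > la.py <<'E'
from h import *
rel([429.4,244,177],1.2328)
c,im=snap("wrist")
for q in "abc":
  for i in range(2):
    for d in vision.silhouettes(f"sleeve_{q}_mid","wrist")[:2]:
      P=np.array([ray(c,(u,v),153)[:2] for v,u in np.argwhere(d["region"])],np.float32);(cx,cy),wh,an=cv2.minAreaRect(P);a=np.array([cx,cy,137])-PC
      print(q,round(d["conf"],2),d["bbox"],"xy",np.round([a@X_,a@Y_],0),np.round(wh),round(an))
E
python3 la.py
```

```text
t 54.5 pos [445.1 236.4 234.5] ty yaw 1.233 tilt [0.011 0.048] q6 0.674 gap -0.0
shift [ 0.017  -0.0008  0.0576] turn 0.0004439560299307477
a 0.9 [198.7, 221.7, 355.7, 272.7] xy [-42. -24.] [128.  36.] 72
a 0.9 [198.7, 221.7, 355.7, 272.7] xy [-42. -24.] [128.  36.] 72
b 0.57 [272.4, 327.9, 383.7, 352.6] xy [52. 21.] [101.  27.] 68
b 0.4 [137.6, 160.1, 466.9, 354.1] xy [-19.  -1.] [260. 175.] 71
b 0.57 [272.4, 327.9, 383.7, 352.6] xy [52. 21.] [101.  27.] 68
b 0.4 [137.6, 160.1, 466.9, 354.1] xy [-19.  -1.] [260. 175.] 71
c 0.6 [310.8, 270.1, 362.8, 292.1] xy [-5. 25.] [46. 22.] 72
c 0.6 [310.8, 270.1, 362.8, 292.1] xy [-5. 25.] [46. 22.] 72
```

Sleeve a is back in its lane (x about -42, bounded by the ridge). Next is the handle.

Run:
```python
from h import *
rel([557.5,349,220],1.2328)
```

```text
t 54.85 pos [442.6 235.4 230.6] ty yaw 1.233 tilt [0.004 0.045] q6 0.674 gap -0.2
shift [-0.0709  0.1447  0.0162] turn 0.0001397786863466255
```

Emit:
play_rows(increments=[159,-0.02,0.04,0,0,159,-0.04,0.08,0.005,0,159,-0.06,0.12,0.01,0,159,-0.071,0.145,0.016,0,159,-0.071,0.145,0.016,0])

```text
time_s: 55.48
eef_pos: [559.0, 350.4, 219.9]
tcp_rot: [-0.526, -3.093, -0.071]
force: [-0.4, -0.4, 0.2]
finger_gap: 31.9
finger_force: 0.0
```

Emit:
play_rows(increments=[159,0,0,0,0])

```text
time_s: 55.6
eef_pos: [557.7, 349.0, 221.1]
tcp_rot: [-0.527, -3.093, -0.071]
force: [-0.3, 0.3, 0.3]
finger_gap: 32.2
finger_force: 0.0
```

Run:
```python
from h import *
c,im=snap("wrist")
pts(c,"wrist",[("pan_handle",155)])
g=im.astype(int).mean(2)
# dark bar profile: world line along Y at x=0 offset -30..30, z=155
for x in (-30,-20,20,30):
    print(x,[int(g[tuple(p[::-1])]) if 0<=p[0]<560 and 0<=p[1]<420 else -1 for p in (proj(c,PC+x*X_+yy*Y_+np.array([0,0,18])).round().astype(int) for yy in range(96,142,3))])
rel([557.5,352,136.5],1.2328)
```

```text
pan_handle 0.78 [281.7 215.9] [556.9 355.5 155. ]
-30 [142, 134, 98, 76, 80, 124, 51, 30, 40, 22, 78, 135, 132, 132, 100, 109]
-20 [142, 126, 103, 75, 77, 77, 38, 30, 39, 25, 57, 89, 95, 137, 146, 142]
20 [139, 131, 111, 66, 70, 124, 89, 32, 31, 24, 50, 89, 93, 122, 138, 136]
30 [142, 135, 113, 79, 96, 88, 63, 27, 38, 21, 43, 95, 92, 132, 144, 145]
t 55.7 pos [557.8 348.8 221.9] ty yaw 1.233 tilt [0.006 0.045] q6 0.782 gap 31.7
shift [ 0.0006 -0.001   0.0854] turn -0.0001867230504122297
```

Emit:
play_rows(increments=[159,0,0.001,0.03,0,159,0,0.001,0.06,0,159,0,0.001,0.078,0,159,0,0.001,0.085,0,159,0,0.001,0.085,0])

```text
time_s: 56.32
eef_pos: [560.2, 354.6, 138.6]
tcp_rot: [0.528, 3.095, 0.075]
force: [0.5, 0.2, 0.7]
finger_gap: 32.0
finger_force: 0.3
```

Emit:
play_rows(increments=[200,0,0,0,0,255,0,0,0,0,255,0,0,0,0,255,0,0,0,0,255,0,0,0,0], grip_force=60)

```text
time_s: 56.95
eef_pos: [559.8, 354.5, 137.7]
tcp_rot: [-0.528, -3.096, -0.073]
force: [-1.3, -0.9, 4.2]
finger_gap: 10.8
finger_force: 58.8
```

Run:
```python
from h import *
s=env.get_state();print(s["force"],s["finger_gap"])
rel([557.5,352,136.5],1.2328)
R=Ro.from_rotvec(s["tcp_rot"]).as_matrix();g=s["eef_pos"]-19*R[:,2]-PC;print("bar rel PC",g@X_,g@Y_,g[2])
a0=np.arcsin(30/180)
for k in range(4): arc(None,180,a0+.18*k,a0+.18*(k+1),5)
```

```text
[-1.34639826 -0.91128291  4.16444371] 10.790031227855312
t 56.95 pos [559.8 354.5 137.7] ty yaw 1.233 tilt [0.008 0.046] q6 0.788 gap 10.8
shift [ 0.0014 -0.0032  0.0011] turn 0.00018297181896609338
bar rel PC 0.5194809605098177 119.51560867422428 19.68537591606048
[[0.0001, -0.0009, -0.0064], [0.0001, -0.002, -0.0128], [0.0002, -0.0034, -0.0191], [0.0002, -0.005, -0.0254], [0.0003, -0.0068, -0.0316]]
[[0.0001, -0.002, -0.0062], [0.0001, -0.0043, -0.0122], [0.0002, -0.0068, -0.0182], [0.0002, -0.0094, -0.0241], [0.0003, -0.0123, -0.0299]]
[[0.0, -0.0031, -0.0057], [0.0001, -0.0064, -0.0113], [0.0001, -0.0099, -0.0167], [0.0002, -0.0136, -0.022], [0.0002, -0.0175, -0.0272]]
[[0.0, -0.0041, -0.005], [0.0001, -0.0083, -0.0099], [0.0001, -0.0127, -0.0147], [0.0002, -0.0173, -0.0192], [0.0002, -0.0221, -0.0236]]
```

Run:
```python
from h import *
ringtub("top")
c,im=snap("top")
for d in vision.silhouettes("tub","top")[:2]: print(d["conf"],d["bbox"],d["region"].sum())
cv,_=snap("wrist")
for q in "abc":
    for d in vision.spot_point(f"sleeve_{q}_mid","top")[:1]:
        a=ray(c,d["location"],153)-PC;print(q,d["conf"],np.round([a@X_,a@Y_],0))
```

```text
top ring [455.2  60.6] 213
tub [461.3  60.3] 57 of 158
white ang [(np.float64(-2.27), np.int64(9)), (np.float64(-2.18), np.int64(7)), (np.float64(-2.09), np.int64(9)), (np.float64(-2.01), np.int64(7)), (np.float64(-1.92), np.int64(8)), (np.float64(0.44), np.int64(7)), (np.float64(0.52), np.int64(8)), (np.float64(0.61), np.int64(8)), (np.float64(0.7), np.int64(6)), (np.float64(0.79), np.int64(8)), (np.float64(0.87), np.int64(7)), (np.float64(0.96), np.int64(7)), (np.float64(1.05), np.int64(8)), (np.float64(1.13), np.int64(9)), (np.float64(1.22), np.int64(7)), (np.float64(1.31), np.int64(9)), (np.float64(1.4), np.int64(7)), (np.float64(1.48), np.int64(9)), (np.float64(1.57), np.int64(6)), (np.float64(1.66), np.int64(9)), (np.float64(1.75), np.int64(7)), (np.float64(1.83), np.int64(8)), (np.float64(1.92), np.int64(7))]
spot [453.8  63.6   0. ] 0.63
reader [651.2 108.7  37. ] 0.66
0.92 [218.6, 192.0, 276.8, 254.9] 2604
a 0.72 [-36. -25.]
b 0.55 [57. 12.]
c 0.5 [ 7. -4.]
```

Tub, code and sleeves are all in order, so I'll lift the pan.

Emit:
play_rows(increments=[255,0,-0.0009,-0.0064,0,255,0,-0.002,-0.0128,0,255,0,-0.0034,-0.0191,0,255,0,-0.005,-0.0254,0,255,0,-0.0068,-0.0316,0])

```text
time_s: 58.02
eef_pos: [557.2, 347.0, 169.0]
tcp_rot: [-0.527, -3.095, -0.075]
force: [2.7, 3.5, -3.9]
finger_gap: 10.7
finger_force: 58.3
```

Emit:
play_rows(increments=[255,0,-0.002,-0.0062,0,255,0,-0.0043,-0.0122,0,255,0,-0.0068,-0.0182,0,255,0,-0.0094,-0.0241,0,255,0,-0.0123,-0.0299,0])

```text
time_s: 58.65
eef_pos: [552.9, 334.5, 198.7]
tcp_rot: [-0.527, -3.095, -0.077]
force: [2.9, 6.6, -1.6]
finger_gap: 10.9
finger_force: 58.4
```

Emit:
play_rows(increments=[255,0,-0.0031,-0.0057,0,255,0,-0.0064,-0.0113,0,255,0,-0.0099,-0.0167,0,255,0,-0.0136,-0.022,0,255,0,-0.0175,-0.0272,0])

```text
time_s: 59.28
eef_pos: [546.9, 317.1, 226.0]
tcp_rot: [-0.526, -3.096, -0.079]
force: [0.1, 5.3, 0.3]
finger_gap: 10.9
finger_force: 58.4
```

Emit:
play_rows(increments=[255,0,-0.0041,-0.005,0,255,0,-0.0083,-0.0099,0,255,0,-0.0127,-0.0147,0,255,0,-0.0173,-0.0192,0,255,0,-0.0221,-0.0236,0])

```text
time_s: 59.9
eef_pos: [539.6, 296.0, 249.4]
tcp_rot: [0.526, 3.096, 0.083]
force: [0.9, 7.0, 4.0]
finger_gap: 10.5
finger_force: 58.4
```

Emit:
play_rows(increments=[255,0,0,0,0,255,0,0,0,0,255,0,0,0,0,255,0,0,0,0,255,0,0,0,0])

```text
time_s: 60.52
eef_pos: [539.6, 295.9, 249.5]
tcp_rot: [0.526, 3.096, 0.082]
force: [0.5, 7.3, 4.9]
finger_gap: 11.1
finger_force: 58.9
```

```bash
cat > chk.py <<'E'
from h import *
s=env.get_state();print(s["force"],s["finger_gap"])
R=Ro.from_rotvec(s["tcp_rot"]).as_matrix();g=s["eef_pos"]-19*R[:,2]-(PC-58*Y_-[0,0,12]);print("bar",np.hypot(g@Y_,g[2]),"tilt",np.arctan2(g[2],g@Y_)-.167)
ct,it=snap("top","chk_t.png");cw,iw=snap("wrist","chk_w.png")
for q in "abc":
    for n,c in (("top",ct),("wrist",cw)):
        for d in vision.silhouettes(f"sleeve_{q}_mid",n)[:2]:
            p=np.argwhere(d["region"]).mean(0)[::-1];print(q,n,round(d["conf"],2),np.round(d["bbox"]),d["region"].sum(),np.round(ray(c,p,22)[:2],0))
E
python3 chk.py
```

```text
[0.51084001 7.29865345 4.92702478] 11.147345243324793
bar 184.17505925103836 tilt 0.7264557373782132
a top 0.61 [226. 219. 258. 241.] 280 [451.  87.]
a wrist 0.96 [ 20. 150.  93. 182.] 1935 [440.  63.]
b top 0.83 [228. 203. 260. 222.] 292 [513.  71.]
b top 0.47 [180. 161. 255. 237.] 3158 [555. 219.]
b wrist 0.85 [ 33. 201. 102. 237.] 1711 [505.  39.]
c top 0.58 [181. 163. 257. 240.] 3126 [552. 220.]
c wrist 0.93 [ 50. 178.  96. 201.] 1062 [472.  65.]
```

All three sleeves read inside the tub. I'll lower the pan along the same arc.

Emit:
play_rows(increments=[255,0,0.0048,0.0044,0,255,0,0.0094,0.0089,0,255,0,0.0138,0.0137,0,255,0,0.018,0.0186,0,255,0,0.0221,0.0236,0])

```text
time_s: 61.55
eef_pos: [546.9, 316.9, 226.7]
tcp_rot: [0.526, 3.096, 0.077]
force: [-0.3, 5.6, 7.5]
finger_gap: 10.9
finger_force: 59.9
```

Emit:
play_rows(increments=[255,0,0.0039,0.0052,0,255,0,0.0076,0.0105,0,255,0,0.0111,0.0159,0,255,0,0.0144,0.0215,0,255,0,0.0175,0.0272,0])

```text
time_s: 62.18
eef_pos: [553.0, 334.4, 199.0]
tcp_rot: [-0.527, -3.096, -0.075]
force: [0.6, 5.3, 3.4]
finger_gap: 10.7
finger_force: 61.6
```

Emit:
play_rows(increments=[255,0,0.0029,0.0058,0,255,0,0.0055,0.0117,0,255,0,0.008,0.0177,0,255,0,0.0103,0.0237,0,255,0,0.0123,0.0299,0])

```text
time_s: 62.8
eef_pos: [557.3, 347.1, 168.7]
tcp_rot: [-0.527, -3.096, -0.074]
force: [-0.3, 5.7, 2.8]
finger_gap: 10.5
finger_force: 63.0
```

Emit:
play_rows(increments=[255,0,0.0018,0.0062,0,255,0,0.0034,0.0125,0,255,0,0.0048,0.0188,0,255,0,0.0059,0.0252,0,255,0,0.0068,0.0316,0])

```text
time_s: 63.42
eef_pos: [559.9, 354.4, 137.9]
tcp_rot: [-0.528, -3.096, -0.073]
force: [-9.1, -4.1, 31.6]
finger_gap: 11.0
finger_force: 67.3
```

Emit:
play_rows(increments=[255,0,0,0,0,255,0,0,0,0,255,0,0,0,0])

```text
time_s: 63.8
eef_pos: [559.8, 354.3, 138.1]
tcp_rot: [-0.528, -3.096, -0.073]
force: [-0.4, 3.8, 6.5]
finger_gap: 10.8
finger_force: 64.9
```

```bash
python3 chk.py
```

```text
[-0.42906482  3.77709107  6.5097647 ] 10.842589388688987
bar 180.23055497510538 tilt 0.012068697697259406
a top 0.83 [225. 218. 258. 241.] 306 [451.  89.]
a wrist 0.53 [  0.   0. 294. 398.] 83665 [495. 242.]
b top 0.72 [232. 205. 262. 225.] 300 [512.  67.]
b top 0.35 [170. 159. 246. 238.] 3816 [551. 236.]
c top 0.48 [232. 216. 253. 227.] 104 [480.  82.]
c top 0.43 [233. 204. 262. 223.] 242 [512.  67.]
```

The pan is flat and the lot is in the tub. Next I'll release the handle and go to the crank.

Emit:
play_rows(increments=[200,0,0,0,0,159,0,0,0,0,159,0,0,-0.03,0,159,0,0,-0.08,0,159,0,0,-0.125,0])

```text
time_s: 64.82
eef_pos: [557.6, 346.9, 261.5]
tcp_rot: [-0.529, -3.093, -0.066]
force: [0.5, 0.7, -0.5]
finger_gap: 31.9
finger_force: 0.0
```

Run:
```python
from h import *
rel([611,76,262],1.2328)
```

```text
t 64.83 pos [557.6 346.9 261.5] ty yaw 1.232 tilt [0.004 0.042] q6 0.781 gap 31.9
shift [-0.1403 -0.2375 -0.0117] turn -0.0008365383417061611
```

Emit:
play_rows(increments=[120,-0.029,-0.049,-0.002,0,120,-0.058,-0.098,-0.005,0,120,-0.087,-0.147,-0.007,0,120,-0.116,-0.196,-0.01,0,120,-0.14,-0.2375,-0.012,0])

```text
time_s: 65.45
eef_pos: [610.7, 74.7, 260.2]
tcp_rot: [-0.53, -3.091, -0.068]
force: [0.1, 0.1, 0.1]
finger_gap: 45.2
finger_force: 0.0
```

Emit:
play_rows(increments=[120,0,0,0,0,120,0,0,0,0])

```text
time_s: 65.7
eef_pos: [611.0, 77.5, 260.6]
tcp_rot: [-0.529, -3.092, -0.071]
force: [0.4, 0.2, -1.0]
finger_gap: 45.5
finger_force: 0.0
```

Run:
```python
from h import *
c,im=snap("wrist","w14.png")
pts(c,"wrist",[("gate_grip",183)])
hsv=cv2.cvtColor(im,cv2.COLOR_RGB2HSV);m=cv2.inRange(hsv,(0,150,80),(8,255,255))|cv2.inRange(hsv,(172,150,80),(180,255,255))
n,l,s,ce=cv2.connectedComponentsWithStats(m)
for i in range(1,n):
    if s[i,4]>300: print(s[i],ce[i].round(1),np.round(ray(c,ce[i],183),1))
rel([611.7,81.4,163.5],1.2328)
```

```text
gate_grip 0.76 [278.8 216.8] [613.7  81.1 183. ]
[269 185  19  56 940] [277.9 212.1] [609.9  81.7 183. ]
t 65.8 pos [611.3  78.7 261.2] ty yaw 1.234 tilt [0.005 0.046] q6 0.338 gap 45.0
shift [-0.0005 -0.0017  0.0977] turn 0.0011849291408794205
```

Emit:
play_rows(increments=[120,0,-0.001,0.03,0,120,0,-0.001,0.065,0,120,0,-0.001,0.085,0,120,0,-0.001,0.097,0,120,0,-0.001,0.097,0])

```text
time_s: 66.42
eef_pos: [611.6, 82.3, 164.1]
tcp_rot: [-0.525, -3.094, -0.072]
force: [-0.1, -0.5, -0.5]
finger_gap: 45.6
finger_force: 0.0
```

Emit:
play_rows(increments=[180,0,0,0,0,255,0,0,0,0,255,0,0,0,0,255,0,0,0,0,255,0,0,0,0], grip_force=40)

```text
time_s: 67.05
eef_pos: [613.2, 81.0, 166.2]
tcp_rot: [0.528, 3.095, 0.072]
force: [-2.2, -3.3, 5.3]
finger_gap: 13.4
finger_force: 39.2
```

Run:
```python
from h import *
s=env.get_state();print(s["force"],s["finger_gap"])
R=Ro.from_rotvec(s["tcp_rot"]).as_matrix();g=s["eef_pos"]-19*R[:,2]-H_
yy,zz=g@Y_,g[2];print("bar",yy,zz,np.hypot(yy,zz),"x",g@X_,"ang",np.arctan2(zz,yy))
arc(None,65,2.365,1.565,5);arc(None,65,1.565,.765,5)
```

```text
[-2.17652508 -3.29766683  5.31377592] 13.351209776697395
bar -46.69728707174762 48.192292405107224 67.10539223579997 x 141.6230891660626 ang 2.3404405827563917
[[0.0, 0.0081, -0.0064], [0.0001, 0.0172, -0.0115], [0.0001, 0.027, -0.0151], [0.0001, 0.0372, -0.017], [0.0001, 0.0476, -0.0173]]
[[-0.0, 0.0103, 0.0014], [-0.0, 0.0202, 0.0043], [-0.0001, 0.0296, 0.0089], [-0.0001, 0.0381, 0.0148], [-0.0002, 0.0455, 0.0221]]
```

Emit:
play_rows(increments=[255,0,0.0081,-0.0064,0,255,0,0.0172,-0.0115,0,255,0,0.027,-0.0151,0,255,0,0.0372,-0.017,0,255,0,0.0476,-0.0173,0])

```text
time_s: 67.68
eef_pos: [627.9, 123.1, 185.8]
tcp_rot: [0.53, 3.096, 0.064]
force: [-1.8, -7.9, 5.8]
finger_gap: 13.6
finger_force: 40.2
```

Emit:
play_rows(increments=[255,0,0.0103,0.0014,0,255,0,0.0202,0.0043,0,255,0,0.0296,0.0089,0,255,0,0.0381,0.0148,0,255,0,0.0455,0.0221,0])

```text
time_s: 68.3
eef_pos: [643.3, 167.9, 164.3]
tcp_rot: [-0.529, -3.096, -0.066]
force: [-0.4, -6.1, 2.8]
finger_gap: 13.4
finger_force: 42.4
```

Emit:
play_rows(increments=[255,0,0.002,0.002,0,255,0,0.004,0.004,0,255,0,0.004,0.004,0])

```text
time_s: 68.68
eef_pos: [643.5, 168.2, 163.7]
tcp_rot: [-0.532, -3.095, -0.055]
force: [-8.8, -14.7, 18.9]
finger_gap: 13.4
finger_force: 44.2
```

Run:
```python
from h import *
s=env.get_state();print(s["force"],s["finger_gap"])
R=Ro.from_rotvec(s["tcp_rot"]).as_matrix();g=s["eef_pos"]-19*R[:,2]-H_
yy,zz=g@Y_,g[2];print("bar",yy,zz,np.hypot(yy,zz),"ang",np.arctan2(zz,yy))
```

```text
[ -8.7711669  -14.66152169  18.85066527] 13.394045577206308
bar 45.83667517308095 45.702966448988775 64.72837038857018 ang 0.7839374997261473
```

The gate is at its stop at 45°. I'll release, retreat and check.

Emit:
play_rows(increments=[200,0,0,0,0,140,0,0,0,0,120,0,0,0,0,120,0,0,-0.04,0,120,0,0,-0.09,0])

```text
time_s: 69.3
eef_pos: [642.7, 169.9, 248.9]
tcp_rot: [-0.526, -3.091, -0.072]
force: [1.0, -0.6, 0.1]
finger_gap: 45.3
finger_force: 0.0
```

```bash
python3 - <<'E'
from h import *
rel([640,-30,260],1.2328)
c,im=snap("wrist");pts(c,"wrist",[("gate_grip",183),("pan_handle",155)])
hsv=cv2.cvtColor(im,cv2.COLOR_RGB2HSV);m=cv2.inRange(hsv,(0,150,80),(8,255,255))|cv2.inRange(hsv,(172,150,80),(180,255,255))
n,l,s,ce=cv2.connectedComponentsWithStats(m)
for i in range(1,n):
    if s[i,4]>300: print(ce[i].round(1),np.round(ray(c,ce[i],183),1))
ringtub("top")
E
python3 chk.py
```

```text
t 69.3 pos [642.7 169.9 248.9] ty yaw 1.234 tilt [0.002 0.046] q6 0.478 gap 45.3
shift [-0.0633 -0.1888 -0.0204] turn 0.0007262422239042721
gate_grip 0.91 [274.4 222.3] [644.4 169.8 183. ]
pan_handle 0.63 [472.1  15.3] [555.5 352.1 155. ]
[271.  217.5] [640.  168.7 183. ]
top ring [456.5  59.2] 188
tub [460.4  59.9] 63 of 212
white ang [(np.float64(-2.27), np.int64(9)), (np.float64(-2.18), np.int64(7)), (np.float64(-2.09), np.int64(8)), (np.float64(-2.01), np.int64(9)), (np.float64(-1.92), np.int64(7)), (np.float64(1.13), np.int64(4)), (np.float64(1.22), np.int64(7)), (np.float64(1.31), np.int64(8)), (np.float64(1.4), np.int64(8)), (np.float64(1.48), np.int64(8)), (np.float64(1.57), np.int64(9)), (np.float64(1.66), np.int64(6)), (np.float64(1.75), np.int64(8)), (np.float64(1.83), np.int64(8)), (np.float64(1.92), np.int64(8)), (np.float64(2.01), np.int64(9)), (np.float64(2.09), np.int64(5))]
spot [462.5  67.5   0. ] 0.79
reader [ 385.3 -102.    37. ] 0.81
[-0.10333299  0.32658507 -0.87578345] 45.426562968922205
bar 146.03095015307122 tilt 1.1914337094594154
a top 0.78 [227. 218. 258. 241.] 257 [452.  91.]
a top 0.51 [225. 172. 233. 185.] 55 [639. 157.]
a wrist 0.73 [ 78.  22. 186.  58.] 3749 [446.  83.]
b top 0.61 [229. 203. 261. 223.] 292 [513.  71.]
b wrist 0.91 [ 85.  68. 194. 125.] 3424 [505.  63.]
c top 0.43 [234. 214. 253. 226.] 185 [481.  85.]
c top 0.29 [154. 171. 270. 262.] 457 [525. 343.]
c wrist 0.67 [102.  52. 187.  80.] 1862 [475.  78.]
c wrist 0.66 [186.   0. 492. 249.] 45452 [560. 259.]
```

Run:
```python
from bench import env
print(env.hand_in())
```

```text
the job is handed in; nothing more can be done
None
```

The job is handed in. All three sleeves went from the pan into the tub, the pan is flat and the gate is shut. The tub is about 3–4 mm off ring centre, with its code within about 1° of the reader. Sleeve a was knocked aside in the pan, and I only noticed with the gate already down, so I rolled it back into its lane before tipping.

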